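# Snap the pin into the latch block with the squeeze press

### The job

Stand the latch block upright in the nest of the bench press, with its pin toward the plain right-hand jaw, and let go of it. Then squeeze the press's two handles together until the pin's resistance peaks and gives and it snaps home, and stop there: pressing on hard crushes the block. Let the handles spring fully open again and leave the block standing in the nest.

Things in the scene. Friction and masses are not known exactly. Their poses are not given: they have to be found in the camera images.
- latch: The latch block: plain aluminium, 26 mm (its x) by 30 mm (its y) by 80 mm tall, 0.18 kg, standing upright; origin at the centre of its underside, z up. A steel pin with a 14 mm round head sticks out of its -y face, 30 mm above the underside. Pinch the block across its 26 mm (x faces), in its top 25 mm; do not push the pin with the fingers. The jaws crush it above 35 N.
- pin: The pin; origin at the centre of its head's outer face, axes as the block's. It is 25 mm from the block's middle when out, 18 mm when home (7 mm travel). Its resistance starts at 4 N, climbs to a peak of about 22 N near 2 mm of travel, then falls; beyond 5 mm it pulls itself home with up to 14 N and stays there. Let go earlier and it springs out.
- press: The bench press, fixed to the table: dark steel base plate 135 x 120 x 8 mm with a nest and two handles that point along the press's -x (toward the robot). Origin on the table under the nest; y to the press's left, z up. Nothing on it but a standing block is higher than 55 mm.
- press_nest (a point): Centre of the nest floor, 10 mm above the table, axes as the press's. The nest is a slot between two flared walls (28 mm long, lips 36 mm above the table) that hold the block along x with 1.5 mm play each side; along y only the jaws bound it. The block belongs centred here with its axes along the press's (pin to the right jaw); it then clears each jaw by 2 mm or more.
- handle_left: Left handle (+y): steel bar 32 to 48 mm above the table on a vertical hinge; origin on the hinge at table level, at x +65, y +24 mm of the press; its x axis parallel to the press's when open. Its jaw, a steel dome beside the nest 40 mm above the table, sits on a brass screw turned in by 0 to 9 mm, not measured: so the spread of the handles at which the pin snaps is not known.
- handle_right: Right handle (-y): as the left, its hinge at x +65, y -24 mm of the press, with a plain fixed dome as jaw. Each handle turns by itself, up to 0.2 rad toward the other, and is sprung open (1 to 1.5 N at the grip sleeve).
- handle_left_grip (a point): Middle of the left handle's black sleeve (72 mm long, 9 thick, 20 tall, splayed outward 0.16 rad when open), 40 mm above the table, 150 mm from the hinge. Over both sleeves: 67 mm open, about 20 to 43 mm with the pin home. Jaw force is 2.3 to 2.6 times the force on each handle: the peak takes 8 to 11 N on each. After the resistance is gone, 4 mm of spread remain before it is hard home.
- handle_right_grip (a point): The same point on the right handle's sleeve.
Things that resemble listed ones, but are neither listed nor needed, are in the scene too. Of the things that look like the latch, take the one that is farthest from the robot's base at the start.

How it is judged:
On the way, in this order (a step that is already met when the one before it is completed fails the run):
1. the block stands in the nest with its pin still out toward the right jaw, and the fingers have let go of it (horizontal distance between latch and press_nest below 0.01 m and x of latch in the frame of press_nest between -0.004 and 0.004 m and z of latch in the frame of press_nest below 0.003 m and angle between latch's own z axis and vertical below 0.08 rad and y of pin in the frame of press_nest below -0.01 m and y of pin in the frame of latch below -0.0235 m and contact force between the fingers and latch below 0.1 N), for 0.2 s.
2. with the block in the nest, the press has snapped the pin home (y of pin in the frame of latch above -0.0192 m and horizontal distance between latch and press_nest below 0.015 m and angle between latch's own z axis and vertical below 0.1 rad), for 0.1 s.
At the end, for the whole second after the job is handed in: The pin is home (its head within 19.2 mm of the block's middle), the block stands upright (within 0.1 rad) and at rest on the nest floor within 15 mm of the nest's centre, and both handles have sprung open (within 0.03 rad) (all of step 2 and z of latch in the frame of press_nest below 0.003 m and linear speed of latch below 0.02 m/s and angle between the x axis of each of handle_left, handle_right and the x axis of press, either way round below 0.03 rad); the robot touches nothing.
It fails at once if the block is crushed: a jaw presses it or its pin with more than 35 N (contact force between latch and handle_left above 35 N or contact force between latch and handle_right above 35 N).
It fails at once if the pin is pushed in by something other than the press (y of pin in the frame of latch above -0.0225 m and horizontal distance between latch and press_nest above 0.02 m).
It fails at once if the fingers push the pin (contact force between the fingers and pin above 1 N).
It also fails if it takes over 64 s, if anything falls off the work surface, if the arm or the gripper's body presses on something with over 40 N, if the wrist force passes 120 N, or if a joint passes its speed limit or range.

### The arm

A 7-joint arm with a two-finger parallel gripper is mounted at the origin on a cart in front of the work surface, level with it; the furniture and walls round the work are solid. World frame = base frame: x ahead of the robot, y to its left, z up, the work surface at z = 0. Lengths are in m, angles in rad, forces in N, time in s.
With the tool pointing down it reaches from about 0.4 to 0.85 m from the base axis. Payload 10.4 kg.
Tool frame: the origin (TCP) lies midway between the tips of the shut fingers; the grasp point (between the pads) lies 19 mm behind it; y points along the fingers, z is the direction in which the jaws open and shut, and the axes are right-handed (so a half turn about y gives the same grasp; the last joint's range is limited). The gripper opens to 85 mm and grips with 20 to 120 N. Pads are 22 mm wide; open, the fingers measure 114 mm over their backs; the gripper's body (76 mm by 85 mm) begins 54 mm behind the grasp point. The pads swing forward as they close: fully open they stand 13 mm farther back than shut.
Start: joints at [1.213, 0.332, -0.065, 1.46, 0.022, 1.35, -0.088], TCP at [0.205, -0.59, 0.207] pointing down, gripper open.
Joint ranges: [-2.6, 2.6], [-0.5, 2.12], [-1.47, 1.34], [0.16, 2.42], [-1.27, 4.41], [0.06, 2.06], [-2.6, 2.6]. Speed limits (rad/s): [2.22, 2.22, 2.79, 2.79, 3.14, 3.14, 3.14].

### API

Orientations are given as a unit quaternion [x, y, z, w].
In Python, from plant import arm gives the robot as it stands.
- The arm moves only by the tool move_arm, never from a script. Its arguments are lists of equal length, an entry for each row: "linear": the shift along the tool's x, y, z in m, a list of three; "angular": the turn, a rotation vector about the tool's x, y, z in degrees, a list of three; "jaw": the opening, from 0 (shut) to 1 (fully open). A call has 1 to 5 rows; each row shifts and turns the commanded pose from where the row before left it, along the tool's axes as they then stand; what a row does not reach is not made up. A row lasts 1/12 s, in which the tool goes at most 41.7 mm and 7.16 degrees, less where a joint would pass 70% of its speed; a pose out of reach is approached as far as the arm can. A call is refused whole if a number of a shift passes 0.0417 or a number of a turn 7.16, either way. A call with a gripper value outside its range is refused whole. The fingers move at their own pace and stop on an object; the grip force is fixed at half the most. Time passes only in rows, so rows that do not move let the fingers close. It gives the time, the measured TCP pose, the force and the opening at its end, in the units of the state.
- arm.observe(): the state, without advancing time (a new reading comes with each control period).
- arm.capture(name): name is "side" or "top"; returns a dict with "frame" (400x640x3 uint8, blue, green, red), "range_z" (400x640 float32, m along the optical axis (not along the pixel's ray), 0 where there is no reading), "camera_matrix" (3x3 intrinsics, pixels), "rvec" (rotation vector, rad) and "tvec" (3), from world to camera coordinates, as OpenCV has them. Camera axes: x right, y down, z forward; pixel columns grow to the right and rows downward; lengths in m; the calibration is good to about 2 mm. A picture is of the moment at which its call begins.
- arm.hand_in(): hands the job in, once; it reports no verdict.
The state is a dict: "clock": time; "qpos": joint angles; "joint_vel": joint speeds; "joint_torque": joint torques, N m; "ee_pos": TCP position; "tool_rot": TCP orientation; "contact_force": force on the tool from outside, world axes, zero at the start; "moment": the same for the moment, N m; "finger_gap": finger opening in m.
Only numpy, scipy, OpenCV 4.12 (cv2) and the standard library are available. Lean on these libraries where they do the work, as an engineer would, in place of code of your own. Each camera call takes 0.05 s, during which the arm holds its last target.

## Working session

There is one attempt and no reset: what is moved stays moved. The work goes in short steps, Python scripts to look and compute and a tool call to move; the robot and the scene stay as the last step left them, time stands still between calls to the robot, and variables do not carry over. Pictures are saved under pics/ and viewed, and the job is handed in when it is done.

Besides the shell and the picture viewer there is one more tool, called after ">>>" as name(argument=value, ...), one argument or row to a line, values as JSON. move_arm: Moves the arm, as the interface text tells. Its arguments: {"type":"object","properties":{"linear":{"type":"array","items":{"type":"array","items":{"type":"number"}}},"angular":{"type":"array","items":{"type":"array","items":{"type":"number"}}},"jaw":{"type":"array","items":{"type":"number"}}},"required":["linear","angular","jaw"]}

```bash
ls; mkdir -p pics; cat > h.py <<'E'
import numpy as np, cv2
from plant import arm
def cap(n,fn):
    c=arm.capture(n); cv2.imwrite('pics/'+fn+'.png',c['frame']); np.savez('pics/'+fn+'.npz',**c); return c
def load(fn): return dict(np.load('pics/'+fn+'.npz'))
def cloud(c):
    K=c['camera_matrix'];R=cv2.Rodrigues(c['rvec'])[0];t=np.ravel(c['tvec'])
    z=c['range_z'];v,u=np.mgrid[:z.shape[0],:z.shape[1]]
    p=np.stack([(u-K[0,2])/K[0,0]*z,(v-K[1,2])/K[1,1]*z,z],-1)
    w=(p-t)@R; w[z<=0]=np.nan
    return w
E
python3 - <<'E'
from h import *
s=arm.observe();print(s)
for n in('top','side'):
    c=cap(n,n+'0');R=cv2.Rodrigues(c['rvec'])[0];print(n,-R.T@np.ravel(c['tvec']),R[2],c['camera_matrix'])
E
```

```text
pics
{'clock': 0.0, 'qpos': array([ 1.21341871,  0.33288246, -0.06470908,  1.46092207,  0.02159052,
        1.34991071, -0.08853037]), 'joint_vel': array([ 0.00027893, -0.00020109, -0.0009253 , -0.00074309, -0.00150561,
       -0.00086211,  0.00047836]), 'joint_torque': array([-8.65720176e-04, -6.25460887e+01,  4.89424670e-02, -3.91608167e+01,
        1.62410043e-02,  1.00133035e-02, -2.24213284e-05]), 'ee_pos': array([ 0.20521778, -0.58991749,  0.20611856]), 'tool_rot': array([-0.11791138,  0.6977178 , -0.69672958,  0.11770588]), 'contact_force': array([-1.03995744,  0.53684646,  0.11325431]), 'moment': array([-0.0166706 , -0.02563342, -0.01957114]), 'finger_gap': 0.08548128134912085}
top [ 0.42154968 -0.10498879  0.8790036 ] [ 0.19365079  0.00308261 -0.98106568] [[403.98061698   0.         319.82400359]
 [  0.         403.98061698 196.74346688]
 [  0.           0.           1.        ]]
side [ 0.62654896 -0.9508363   0.49245756] [-0.04687498  0.89163324 -0.45032533] [[371.14959006   0.         315.22363783]
 [  0.         371.14959006 196.15224993]
 [  0.           0.           1.        ]]
```

View pics/top0.png

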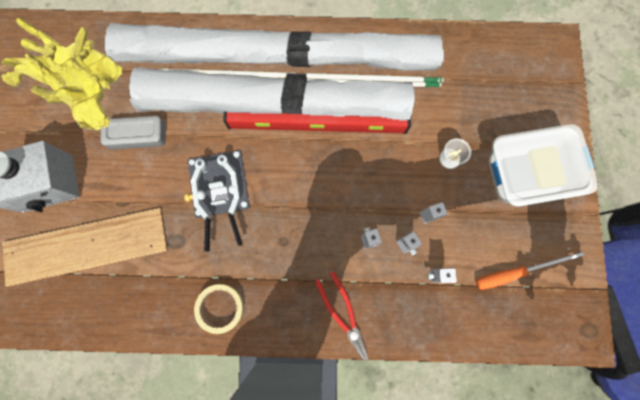

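View pics/side0.png

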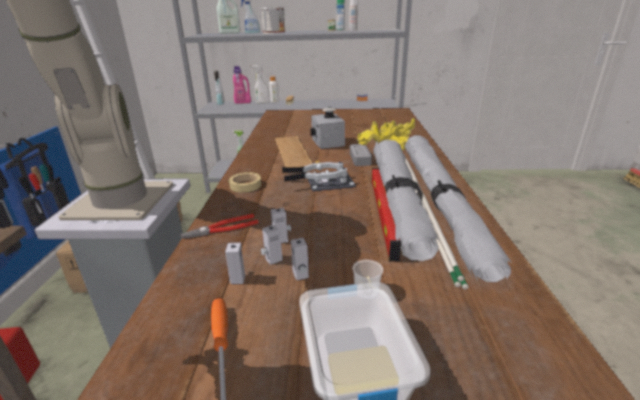

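```bash
python3 - <<'E'
from h import *
c=load('top0');w=cloud(c)
for (u,v) in [(372,238),(409,243),(433,212),(442,276),(218,192),(320,350)]: print(u,v,w[v,u],np.hypot(*w[v,u][:2]))
f=c['frame']
cv2.imwrite('pics/zb.png',cv2.resize(f[190:300,350:470],None,fx=5,fy=5,interpolation=cv2.INTER_CUBIC))
cv2.imwrite('pics/zp.png',cv2.resize(f[140:260,170:260],None,fx=5,fy=5,interpolation=cv2.INTER_CUBIC))
s=load('side0')
cv2.imwrite('pics/zs.png',cv2.resize(s['frame'][200:295,210:320],None,fx=6,fy=6,interpolation=cv2.INTER_CUBIC))
ws=cloud(s)
for (u,v) in [(280,212),(272,232),(299,245),(234,248)]: print(u,v,ws[v,u])
E
```

```text
372 238 [ 0.49824966 -0.20676435  0.0889116 ] 0.5394480758488863
409 243 [ 0.4912865  -0.2808204   0.08044406] 0.5658820701198017
433 212 [ 0.5541854  -0.32917025  0.08255749] 0.6445731198469019
442 276 [ 0.42918522 -0.34357759  0.08169077] 0.5497686009159075
218 192 [0.59675023 0.12087439 0.01274751] 0.6088689972301834
320 350 [ 0.27365536 -0.11161124  0.00464046] 0.2955407373796078
280 212 [ 0.50662595 -0.21657114  0.08157084]
272 232 [ 0.50040797 -0.30064301  0.08110315]
299 245 [ 0.56052302 -0.34901719  0.08182083]
234 248 [ 0.43363385 -0.3564055   0.07955909]
```

View pics/zb.png

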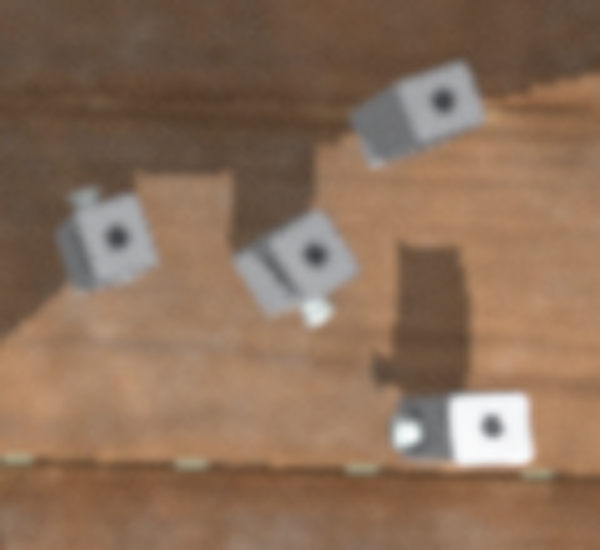

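View pics/zp.png

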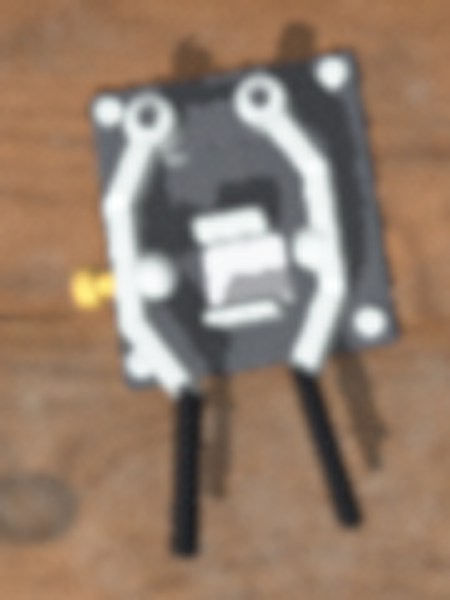

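View pics/zs.png

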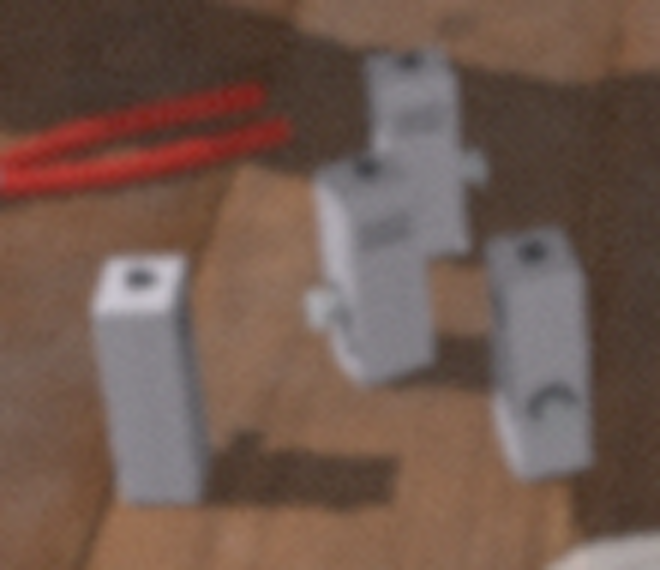

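```bash
cat > m.py <<'E'
from h import *
def blk(w,cx,cy,r=0.045,zlo=0.012,zhi=0.1):
    m=(np.hypot(w[...,0]-cx,w[...,1]-cy)<r)&(w[...,2]>zlo)&(w[...,2]<zhi)
    return w[m]
E
python3 - <<'E'
from m import *
for n in('top0','side0'):
    c=load(n);w=cloud(c)
    for (cx,cy) in [(.498,-.21),(.4955,-.285),(.555,-.332),(.43,-.345)]:
        p=blk(w,cx,cy,.03,.074,.09)
        r=cv2.minAreaRect((p[:,:2]*1000).astype(np.float32))
        print(n,len(p),r,np.median(p[:,2]),p[:,:2].mean(0))
w=cloud(load('side0'))
np.set_printoptions(linewidth=200,precision=0,suppress=True)
sub=w[236:284,288:314]
print((sub[::2,:,1]*1000))
E
```

```text
top0 205 ((501.3213806152344, -208.86404418945312), (29.97376251220703, 26.60958480834961), 18.08757209777832) 0.08219556751321887 [ 0.5009527  -0.20829498]
top0 212 ((496.35638427734375, -286.55670166015625), (29.61410903930664, 26.984760284423828), 33.25431823730469) 0.0824734518690664 [ 0.49578577 -0.28570032]
top0 204 ((558.6776733398438, -338.0063171386719), (25.63593864440918, 30.56669807434082), 20.120426177978516) 0.08242436084457128 [ 0.55833698 -0.33730224]
top0 216 ((431.5422058105469, -353.3572692871094), (25.083398818969727, 29.958528518676758), 5.705672264099121) 0.0824563270008972 [ 0.43133933 -0.35271824]
side0 103 ((501.18170166015625, -211.255859375), (29.009151458740234, 27.682289123535156), 19.394611358642578) 0.080630357282708 [ 0.50198612 -0.21482852]
side0 133 ((496.7604064941406, -289.1503601074219), (30.48714256286621, 28.683513641357422), 39.21335220336914) 0.08068279827257514 [ 0.4970403  -0.29216862]
side0 152 ((559.0115966796875, -340.919677734375), (25.753337860107422, 30.30392074584961), 20.85528564453125) 0.0805282936544433 [ 0.55937902 -0.34411507]
si
[... 3271 characters left out ...]
2. -352. -352. -350. -351. -349. -336. -336. -336. -335. -337.]
 [-343. -342. -345. -343. -344. -343. -345. -349. -357. -358. -356. -356. -357. -354. -354. -351. -353. -352. -350. -349. -349. -343. -343. -342. -344. -344.]
 [-350. -350. -352. -348. -350. -351. -350. -351. -356. -359. -355. -357. -356. -354. -353. -353. -353. -352. -345. -348. -348. -350. -351. -349. -350. -349.]
 [-356. -354. -356. -355. -355. -356. -356. -357. -356. -355. -356. -355. -357. -356. -357. -354. -357. -356. -349. -355. -355. -355. -356. -356. -355. -357.]
 [-363. -363. -362. -363. -363. -363. -363. -365. -361. -363. -361. -362. -361. -362. -362. -360. -364. -363. -361. -362. -363. -363. -362. -363. -361. -363.]]
```

```bash
python3 - <<'E'
from m import *
from scipy.spatial.transform import Rotation as Ro
np.set_printoptions(precision=4,suppress=True)
print(Ro.from_quat(arm.observe()['tool_rot']).as_matrix())
for n in('top0','side0'):
    c=load(n);w=cloud(c)
    # table plane fit near work
    m=(w[...,0]>.4)&(w[...,0]<.7)&(w[...,1]>-.45)&(w[...,1]<.3)&(abs(w[...,2])<.007)
    q=w[m];A=np.c_[q[:,:2],np.ones(len(q))];s=np.linalg.lstsq(A,q[:,2],rcond=None)[0];print(n,'plane',s)
    for y in(-.33,.12):print(y,s@[.57,y,1])
c=load('top0');w=cloud(c)
m=(w[...,0]>.5)&(w[...,0]<.72)&(w[...,1]>.02)&(w[...,1]<.22)
ii=np.argwhere(m)
z=w[...,2]
v0,v1,u0,u1=145,255,180,255
np.set_printoptions(linewidth=300)
zz=np.clip(z[v0:v1,u0:u1]*1000,0,60)
im=(zz*4).astype(np.uint8)
cv2.imwrite('pics/zz.png',cv2.resize(cv2.applyColorMap(im,cv2.COLORMAP_JET),None,fx=5,fy=5,interpolation=cv2.INTER_NEAREST))
E
```

```text
[[-0.9445 -0.0005  0.3286]
 [-0.3286  0.0011 -0.9445]
 [ 0.0001 -1.     -0.0012]]
top0 plane [ 0.0005 -0.0012  0.0018]
-0.33 0.0024702766623505767
0.12 0.001945170010681276
side0 plane [ 0.0009 -0.      0.0006]
-0.33 0.0011274823572589197
0.12 0.0011254613319340164<stdin>:18: RuntimeWarning: invalid value encountered in cast
```

View pics/zz.png

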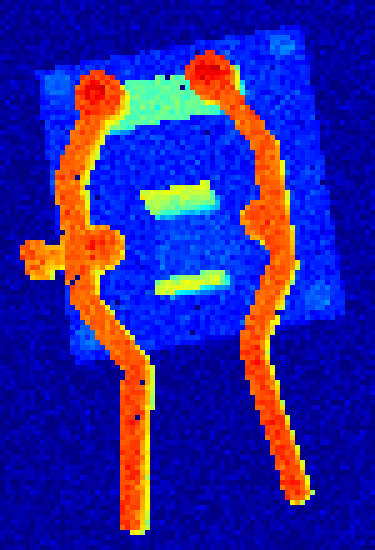

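```bash
cat > press.py <<'E'
from m import *
def fit(c,zb):
    w=cloud(c);w[...,2]-=zb
    m=(w[...,0]>.5)&(w[...,0]<.72)&(w[...,1]>.02)&(w[...,1]<.22)
    p=w[m]
    pl=p[(p[:,2]>.0045)&(p[:,2]<.012)]
    # largest component filter: density
    return p,pl
if __name__=='__main__':
    np.set_printoptions(precision=4,suppress=True)
    p,pl=fit(load('top0'),.002)
    print(len(pl),cv2.minAreaRect((pl[:,:2]*1000).astype(np.float32)))
    # robust: histogram edges in rotated frame
    from scipy.optimize import minimize
    yaws=np.radians(np.arange(4,16,.25))
    def edges(th,q):
        R=np.array([[np.cos(th),np.sin(th)],[-np.sin(th),np.cos(th)]]); a=q[:,:2]@R.T
        return np.percentile(a,[.7,99.3],axis=0)
    best=min(yaws,key=lambda t:np.prod(np.diff(edges(t,pl),axis=0)))
    e=edges(best,pl);print('plate yaw',np.degrees(best),e, np.diff(e,axis=0))
    th=best;R=np.array([[np.cos(th),np.sin(th)],[-np.sin(th),np.cos(th)]])
    cen=e.mean(0);print('plate centre world',R.T@cen)
    for nm,lo,hi in (('hinge',.0485,.06),):
        q=p[(p[:,2]>lo)&(p[:,2]<hi)]
        for r in q[np.argsort(q[:,0])]: pass
        print(nm,len(q))
        a=q[:,:2]@R.T
        print(np.c_[a,q[:,2]][:60])
E
python3 press.py
```

```text
1997 ((616.1216430664062, 117.76715087890625), (185.3586883544922, 195.255615234375), 89.01887512207031)
plate yaw 12.25 [[ 0.5639 -0.069 ]
 [ 0.6971  0.0497]] [[0.1333 0.1187]]
plate centre world [0.6182 0.1244]
hinge 443
[[ 0.6775 -0.0341  0.0501]
 [ 0.6768 -0.0364  0.051 ]
 [ 0.6756 -0.0299  0.0514]
 [ 0.6755 -0.0318  0.0506]
 [ 0.675  -0.034   0.051 ]
 [ 0.6747 -0.036   0.0506]
 [ 0.6748 -0.0378  0.0493]
 [ 0.6731 -0.0406  0.0531]
 [ 0.6743 -0.0272  0.05  ]
 [ 0.6734 -0.0296  0.0514]
 [ 0.6721 -0.0322  0.0541]
 [ 0.6729 -0.0336  0.0506]
 [ 0.6721 -0.0359  0.0518]
 [ 0.6726 -0.0375  0.0493]
 [ 0.6721 -0.0397  0.0496]
 [ 0.6719 -0.0416  0.0489]
 [ 0.6722 -0.025   0.0508]
 [ 0.6724 -0.0268  0.0493]
 [ 0.6697 -0.0302  0.056 ]
 [ 0.6694 -0.0322  0.0557]
 [ 0.6694 -0.034   0.0546]
 [ 0.6682 -0.0366  0.057 ]
 [ 0.6679 -0.0386  0.0568]
 [ 0.6691 -0.0417  0.0509]
 [ 0.678   0.0153  0.0494]
 [ 0.6774  0.0131  0.05  ]
 [ 0.6769  0.0109  0.0502]
 [ 0.6705 -0.0244  0.0494]
 [ 0.6698 -0.0267  0.0505]
 [ 0.6682 -0.0295  0.0541]
 [ 0.668  -0.0314  0.0534]
 [ 0.6672 -0.0337  0.0546]
 [ 0.6668 -0.0358  0.0545]
 [ 0.6663 -0.038   0.055 ]
 [ 0.6664 -0.0398  0.0534]
 [ 0.6662 -0.0417  0.0529]
 [ 0.6759  0.0192  0.0513]
 [ 0.6763  0.0178  0.049 ]
 [ 0.6752  0.0152  0.0509]
 [ 0.6743  0.0109  0.0512]
 [ 0.6747  0.0094  0.049 ]
 [ 0.673   0.0064  0.0528]
 [ 0.6682 -0.0242  0.0497]
 [ 0.6673 -0.0266  0.0513]
 [ 0.6664 -0.0289  0.0528]
 [ 0.6647 -0.0318  0.0567]
 [ 0.6658 -0.033   0.0522]
 [ 0.6649 -0.0353  0.0537]
 [ 0.665  -0.0372  0.0525]
 [ 0.665  -0.0391  0.0513]
 [ 0.6736  0.0177  0.0503]
 [ 0.6718  0.0146  0.0544]
 [ 0.672   0.0129  0.0529]
 [ 0.6731  0.0119  0.0486]
 [ 0.6716  0.0091  0.0516]
 [ 0.6653 -0.0261  0.0507]
 [ 0.665  -0.0282  0.0505]
 [ 0.6649 -0.0301  0.0497]
 [ 0.6632 -0.033   0.0537]
 [ 0.6641 -0.0343  0.0496]]
```

```bash
cat > press2.py <<'E'
from m import *
from scipy.ndimage import label, median_filter
def run(fn,zb):
    c=load(fn);w=cloud(c);w[...,2]-=zb
    z=median_filter(np.nan_to_num(w[...,2]),3)
    roi=(w[...,0]>.5)&(w[...,0]<.72)&(w[...,1]>.02)&(w[...,1]<.22)
    pm=roi&(z>.0045)&(z<.0125)
    L,n=label(pm); k=np.argmax(np.bincount(L.ravel())[1:])+1
    pm=cv2.morphologyEx((L==k).astype(np.uint8),cv2.MORPH_OPEN,np.ones((3,3)))>0
    pl=w[pm]; print('plate',cv2.minAreaRect((pl[:,:2]*1000).astype(np.float32)),len(pl))
    hm=roi&(w[...,2]>.043)
    p=w[roi]
    hs=[]
    # hinge: top-of-cylinder clusters
    def ctr(q): 
        (x,y),r=cv2.minEnclosingCircle((q[:,:2]*1000).astype(np.float32)); return np.array([x,y]),r
    return w,p,pl
if __name__=='__main__':
    np.set_printoptions(precision=4,suppress=True)
    w,p,pl=run('top0',.002)
    for th in np.radians([8,9,9.5,10,10.5,11,12]):
        R=np.array([[np.cos(th),np.sin(th)],[-np.sin(th),np.cos(th)]])
        a=pl[:,:2]@R.T; e=np.percentile(a,[.7,99.3],axis=0); print(np.degrees(th),np.diff(e,axis=0),R.T@e.mean(0), R.T@((a.max(0)+a.min(0))/2))
    th=np.radians(10);R=np.array([[np.cos(th),np.sin(th)],[-np.sin(th),np.cos(th)]])
    a=np.c_[p[:,:2]@R.T,p[:,2]]
    import sys
    # height image in rotated frame, 2mm
    x0,y0=R@[0.618,0.1245]
    q=a-[x0,y0,0]
    wl=q[(abs(q[:,0])<.035)&(abs(q[:,1])<.02)&(q[:,2]>.018)&(q[:,2]<.045)]
    print(wl[np.argsort(wl[:,0])]*1000)
E
python3 press2.py
```

```text
plate ((600.6409912109375, 128.11244201660156), (100.51844787597656, 74.8026123046875), 12.54336166381836) 1124
8.0 [[0.0988 0.0712]] [0.5999 0.1284] [0.6004 0.1275]
9.0 [[0.0985 0.0711]] [0.5998 0.1283] [0.6004 0.1275]
9.5 [[0.0985 0.0709]] [0.5998 0.1283] [0.6004 0.1275]
10.0 [[0.0984 0.0711]] [0.5998 0.1281] [0.6004 0.1275]
10.5 [[0.0982 0.071 ]] [0.5999 0.1281] [0.6005 0.1276]
11.0 [[0.0981 0.0709]] [0.6    0.1282] [0.6005 0.1276]
12.000000000000002 [[0.0981 0.0711]] [0.5999 0.1279] [0.6006 0.1279]
[[-13.4324   2.0045  26.2385]
 [-13.1779   9.6156  30.0784]
 [-13.1305  11.493   31.0938]
 [-12.878   12.1268  20.4044]
 [-12.8147  -4.9349  18.9603]
 [-12.7686   4.4479  24.8835]
 [-12.5738   8.3248  26.5498]
 [-12.4897   6.5512  25.0178]
 [-12.4068  -1.0851  29.5462]
 [-12.378   -6.6481  25.8281]
 [-12.3595  -4.7645  26.9631]
 [-12.2743  -2.8288  27.8381]
 [-12.1505 -14.101   29.7946]
 [-12.0827   1.3255  19.7952]
 [-12.0484   2.9289  30.5628]
 [-12.0348  -0.5076  18.3852]
 [-11.9349 -10.036   21.6941]
 [-11.895   -8.1205  22.7553]
 [-11.6898   8.771   32.7592]
 [-11.593  -11.6458  1
[... 3088 characters left out ...]
 41.936 ]
 [ 31.7522  19.3079  26.7795]
 [ 31.7672   5.9485  27.847 ]
 [ 31.8221  -7.3638  28.7851]
 [ 32.2222  -3.2334  29.5201]
 [ 32.3727   8.3153  26.9188]
 [ 32.4431   0.7604  30.8222]
 [ 32.655  -14.3347  30.2536]
 [ 32.7207  10.4903  26.8157]
 [ 32.7736  -4.7693  26.7519]
 [ 32.9817  14.5047  27.9968]
 [ 33.0268  -0.7367  27.9589]
 [ 33.2694   3.277   29.1943]
 [ 33.41    12.928   25.6232]
 [ 33.5066 -11.828   28.5467]
 [ 33.5751  -9.8476  29.3309]
 [ 33.6127  16.8993  26.9914]
 [ 33.6493  16.8703  34.9513]
 [ 33.8691  -7.7155  29.3982]
 [ 33.9602   7.614   29.0015]
 [ 33.9676  -3.7966  31.0811]
 [ 34.1017  11.5349  30.5482]
 [ 34.3143  17.3336  40.8053]
 [ 34.8679  10.2069  27.1235]]
```

```bash
cat > press3.py <<'E'
from m import *
np.set_printoptions(precision=2,suppress=True)
def pix2w(c,u,v,z):
    K=c['camera_matrix'];R=cv2.Rodrigues(c['rvec'])[0];t=np.ravel(c['tvec'])
    d=R.T@np.array([(u-K[0,2])/K[0,0],(v-K[1,2])/K[1,1],1]);o=-R.T@t
    return o+d*(z-o[2])/d[2]
if __name__=='__main__':
    c=load('top0');w=cloud(c);zb=.002
    z=w[...,2]-zb
    # plate edge: gradient between table(0) and plate(8mm), fit lines to boundary pixels from segments in zz pic
    f=c['frame']
    def comp(mask,u,v,r):
        vv,uu=np.mgrid[:400,:640]; m=mask&(np.hypot(uu-u,vv-v)<r); return w[m],uu[m].mean(),vv[m].mean()
    for nm,u,v in(('hL',199.5,163.2),('hR',221.9,159.5)):
        q,a,b=comp(z>.0485,u,v,4.5);print(nm,a,b,q.mean(0)*1000,pix2w(c,u,v,.052+zb)*1000)
    for nm,(u0,v0),(u1,v1) in(('sL',(134,370),(133,530)),('sR',(252,350),(298,500))):
        A=np.array([180+u0/5,145+v0/5]);B=np.array([180+u1/5,145+v1/5])
        vv,uu=np.mgrid[:400,:640];t=((uu-A[0])*(B-A)[0]+(vv-A[1])*(B-A)[1])/np.sum((B-A)**2)
        d=abs((uu-A[0])*(B-A)[1]-(vv-A[1])*(B-A)[0])/np.linalg.norm(B-A)
        m=(d<4)&(t>.1)&(t<.9)&(z>.042)&(z<.06)
        q=w[m];mu=q[:,:2].mean(0);s=np.linalg.svd(q[:,:2]-mu)[2][0];print(nm,len(q),mu*1000,np.degrees(np.arctan2(s[1],s[0])),np.median(q[:,2]-zb))
        m=(d<4)&(t>-.1)&(t<1.2)&(z>.042)&(z<.06);q=w[m];e=(q[:,:2]-mu)@s;print('  ends',mu+s*e.min(),mu+s*e.max())
    for nm,u,v in(('wF',178,194),('wN',192,283)):
        m=np.zeros(z.shape,bool);U,V=int(180+u/5),int(145+v/5);m[V-5:V+6,U-9:U+10]=1
        q=w[m&(z>.024)&(z<.042)];
        r=cv2.minAreaRect((q[:,:2]*1000).astype(np.float32));print(nm,len(q),r)
E
python3 press3.py
```

```text
hL 199.28 163.18 [649.58 154.62  53.47] [649.4  153.98  54.  ]
hR 221.54166666666666 159.16666666666666 [659.59 108.09  53.99] [658.87 107.27  54.  ]
sL 125 [499.24 128.61] -176.34672820434605 0.04918970877515659
  ends [0.54 0.13] [0.47 0.13]
sR 122 [510.49  70.55] -158.45045942347835 0.04933308282263607
  ends [0.55 0.09] [0.48 0.06]
wF 71 ((609.4138793945312, 123.05836486816406), (9.330708503723145, 28.121755599975586), 11.743314743041992)
wN 44 ((573.0169677734375, 115.05380249023438), (8.47567367553711, 28.62816047668457), 9.066720962524414)
```

```bash
cat > plan.py <<'E'
import sys,json
from h import *
from scipy.spatial.transform import Rotation as Ro
def plan(tgt,yaw,jaw,n=None,start=None,dl=.035,dr=7.0,cart=None):
    """tgt xyz of TCP, yaw (deg) of tool z; tool y down."""
    s=arm.observe()
    p,R=(s['ee_pos'],Ro.from_quat(s['tool_rot'])) if start is None else start
    a=np.radians(yaw); zt=np.array([np.cos(a),np.sin(a),0]);yt=np.array([0,0,-1.]);xt=np.cross(yt,zt)
    Rt=Ro.from_matrix(np.c_[xt,yt,zt]); rv=(R.inv()*Rt).as_rotvec(degrees=True)
    d=np.asarray(tgt)-p
    k=max(1,int(np.ceil(max(np.linalg.norm(d)/dl,np.linalg.norm(rv)/dr))));k=n or k
    L=[];A=[]
    pc=p.copy();Rc=R
    for i in range(k):
        l=np.round(Rc.inv().apply(p+d*(i+1)/k-pc),4);an=np.round(rv/k,2)
        L.append((l+0.).tolist());A.append((an+0.).tolist()); pc=pc+Rc.apply(l);Rc=Rc*Ro.from_rotvec(an,degrees=True)
    for i in range(0,k,5):
        print('"linear":',json.dumps(L[i:i+5]),'"angular":',json.dumps(A[i:i+5]),'jaw',[jaw]*len(L[i:i+5]))
    print('now',p.round(4),'end',pc.round(4),'rows',k)
if __name__=='__main__':
    v=[float(x) for x in sys.argv[1:]]
    plan(v[:3],v[3],v[4],int(v[5]) if len(v)>5 else None)
E
python3 plan.py .559 -.339 .2 20.3 1
```

```text
"linear": [[-0.0298, 0.0005, -0.0086], [-0.0305, 0.0004, -0.0052], [-0.0309, 0.0005, -0.0017], [-0.031, 0.0004, 0.0018], [-0.0305, 0.0005, 0.0053]] "angular": [[0.0, -6.51, 0.0], [0.0, -6.51, 0.0], [0.0, -6.51, 0.0], [0.0, -6.51, 0.0], [0.0, -6.51, 0.0]] jaw [1.0, 1.0, 1.0, 1.0, 1.0]
"linear": [[-0.0297, 0.0004, 0.0087], [-0.0286, 0.0005, 0.0121], [-0.027, 0.0004, 0.0152], [-0.0251, 0.0005, 0.0182], [-0.0228, 0.0004, 0.0209]] "angular": [[0.0, -6.51, 0.0], [0.0, -6.51, 0.0], [0.0, -6.51, 0.0], [0.0, -6.51, 0.0], [0.0, -6.51, 0.0]] jaw [1.0, 1.0, 1.0, 1.0, 1.0]
"linear": [[-0.0204, 0.0005, 0.0233], [-0.0176, 0.0004, 0.0255], [-0.0145, 0.0005, 0.0274], [-0.0114, 0.0004, 0.0288]] "angular": [[0.0, -6.51, 0.0], [0.0, -6.51, 0.0], [0.0, -6.51, 0.0], [0.0, -6.51, 0.0]] jaw [1.0, 1.0, 1.0, 1.0]
now [ 0.2052 -0.59    0.2062] end [ 0.559 -0.339  0.2  ] rows 14
```

>>> move_arm(
  linear=[
    [-0.03,0,-0.009],
    [-0.03,0,-0.005],
    [-0.031,0,-0.002],
    [-0.031,0,0.002],
    [-0.03,0,0.005],
  ],
  angular=[
    [0,-6.5,0],
    [0,-6.5,0],
    [0,-6.5,0],
    [0,-6.5,0],
    [0,-6.5,0],
  ],
  jaw=[1,1,1,1,1],
)

```text
clock: 0.52
ee_pos: [0.3319, -0.4995, 0.2066]
tool_rot: [-0.31, 0.636, -0.635, 0.31]
contact_force: [1.2, -0.0, -0.2]
finger_gap: 0.0852
```

>>> move_arm(
  linear=[
    [-0.03,0,0.009],
    [-0.029,0,0.012],
    [-0.027,0,0.015],
    [-0.025,0,0.018],
    [-0.023,0,0.021],
  ],
  angular=[
    [0,-6.5,0],
    [0,-6.5,0],
    [0,-6.5,0],
    [0,-6.5,0],
    [0,-6.5,0],
  ],
  jaw=[1,1,1,1,1],
)

```text
clock: 0.93
ee_pos: [0.4586, -0.4095, 0.2067]
tool_rot: [-0.475, 0.524, -0.523, 0.475]
contact_force: [1.5, -1.2, -0.4]
finger_gap: 0.0859
```

>>> move_arm(
  linear=[
    [-0.02,0,0.023],
    [-0.018,0,0.025],
    [-0.014,0,0.027],
    [-0.011,0,0.029],
    [0,0,0],
  ],
  angular=[
    [0,-6.5,0],
    [0,-6.5,0],
    [0,-6.5,0],
    [0,-6.5,0],
    [0,0,0],
  ],
  jaw=[1,1,1,1,1],
)

```text
clock: 1.35
ee_pos: [0.5627, -0.3333, 0.2061]
tool_rot: [-0.581, 0.401, -0.4, 0.584]
contact_force: [0.3, 1.2, 1.0]
finger_gap: 0.0854
```

```bash
python3 - <<'E'
from h import *
cap('top','top1');c=cap('side','side1')
cv2.imwrite('pics/s1z.png',cv2.resize(c['frame'][130:300,180:420],None,fx=3,fy=3,interpolation=cv2.INTER_CUBIC))
s=arm.observe();print(s['clock'],s['ee_pos'],s['contact_force'],s['finger_gap'])
E
```

```text
1.45 [ 0.55887781 -0.3383477   0.20616671] [-1.10359056 -0.1863657  -0.75086564] 0.08561408901731747
```

View pics/s1z.png

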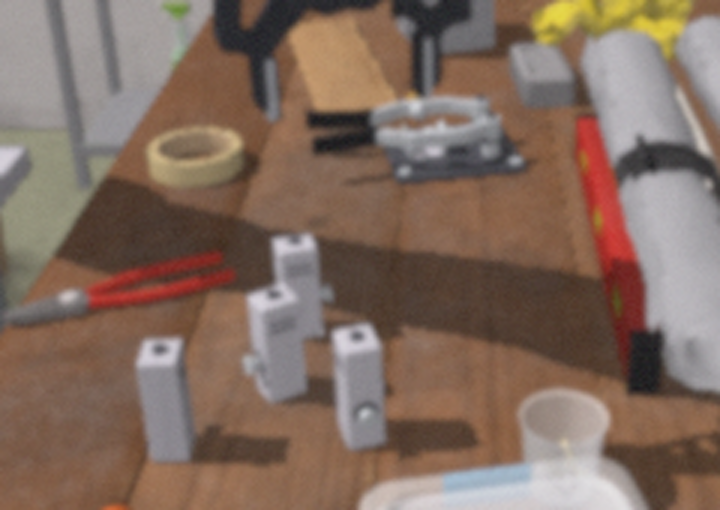

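View pics/top1.png

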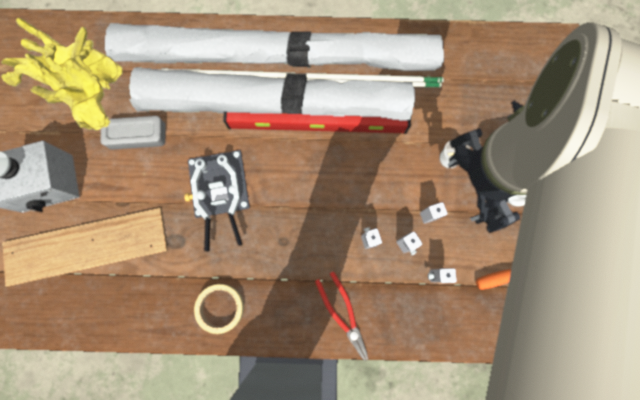

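```bash
python3 - <<'E'
from h import *
np.set_printoptions(precision=4,suppress=True)
s=arm.observe();tcp=np.array([.5589,-.3383,.2062]);th=np.radians(20.3)
for n in('side1','top1'):
    w=cloud(load(n)); d=w-tcp
    a=np.stack([d[...,0]*np.cos(th)+d[...,1]*np.sin(th),-d[...,0]*np.sin(th)+d[...,1]*np.cos(th),d[...,2]],-1)
    m=(abs(a[...,0])<.075)&(abs(a[...,1])<.05)&(a[...,2]>0.0)&(a[...,2]<.06)
    q=a[m]
    for sgn in(-1,1):
        k=q[q[:,0]*sgn>0]
        if len(k)<5: print(n,sgn,len(k));continue
        for z0 in(0,.01,.02,.03,.04):
            kk=k[(k[:,2]>z0)&(k[:,2]<z0+.01)]
            if len(kk)>3:print(n,sgn,z0,len(kk),'x',np.percentile(kk[:,0],[5,50,95]),'y',np.percentile(kk[:,1],[5,50,95]),kk[:,2].min())
E
```

```text
side1 -1 0.04 33 x [-0.0508 -0.0458 -0.0406] y [-0.0115 -0.0103 -0.0056] 0.04067125603049582
side1 1 0.04 44 x [0.0453 0.0467 0.0561] y [-0.0114 -0.007   0.0102] 0.040048159644457765
top1 -1 0.04 11 x [-0.0479 -0.042  -0.0379] y [0.0085 0.0128 0.0132] 0.043576771240637274
top1 1 0.04 19 x [0.0488 0.0494 0.0576] y [-0.0007  0.0105  0.0144] 0.04092057710938116
```

```bash
python3 - <<'E'
from h import *
np.set_printoptions(precision=3,suppress=True,linewidth=200)
w=cloud(load('side1'))
for u0,v0 in((266,140),(318,136)):
    for v in range(v0,v0+34,3): print(v,[w[v,u].round(3).tolist() for u in range(u0,u0+8,3)])
E
```

```text
140 [[0.514, -0.348, 0.295], [0.522, -0.365, 0.301], [0.526, -0.362, 0.3]]
143 [[0.517, -0.365, 0.296], [0.522, -0.367, 0.296], [0.526, -0.361, 0.294]]
146 [[0.516, -0.367, 0.291], [0.521, -0.366, 0.291], [0.526, -0.365, 0.29]]
149 [[0.516, -0.368, 0.287], [0.521, -0.367, 0.286], [0.387, 0.442, -0.0]]
152 [[0.514, -0.361, 0.279], [0.52, -0.364, 0.28], [0.525, -0.364, 0.279]]
155 [[0.514, -0.362, 0.274], [0.52, -0.365, 0.275], [0.524, -0.361, 0.273]]
158 [[0.514, -0.363, 0.269], [0.519, -0.364, 0.269], [0.524, -0.362, 0.268]]
161 [[0.514, -0.364, 0.264], [0.518, -0.361, 0.262], [0.524, -0.363, 0.263]]
164 [[0.513, -0.362, 0.257], [0.518, -0.363, 0.258], [0.523, -0.363, 0.258]]
167 [[0.394, 0.247, 0.003], [0.517, -0.361, 0.251], [0.523, -0.364, 0.253]]
170 [[0.398, 0.224, 0.001], [0.407, 0.228, -0.001], [0.522, -0.36, 0.245]]
173 [[0.402, 0.194, 0.003], [0.412, 0.197, 0.001], [0.422, 0.198, 0.001]]
136 [[0.602, -0.335, 0.297], [0.607, -0.333, 0.297], [0.612, -0.334, 0.297]]
139 [[0.601, -0.315, 0.285], [0.607, -0.333, 0.291], [0.612, -0.334, 0.291]]
142 [[0.601, -0.318, 0.281], [0.607, -0.327, 0.284], [0.612, -0.33, 0.285]]
145 [[0.601, -0.32, 0.276], [0.607, -0.332, 0.28], [0.612, -0.326, 0.278]]
148 [[0.601, -0.319, 0.27], [0.607, -0.332, 0.274], [0.612, -0.326, 0.272]]
151 [[0.601, -0.321, 0.265], [0.606, -0.331, 0.268], [0.612, -0.326, 0.267]]
154 [[0.601, -0.32, 0.259], [0.606, -0.333, 0.264], [0.612, -0.33, 0.262]]
157 [[0.6, -0.32, 0.253], [0.606, -0.333, 0.258], [0.611, -0.329, 0.256]]
160 [[0.6, -0.316, 0.246], [0.606, -0.331, 0.252], [0.611, -0.329, 0.251]]
163 [[0.58, 0.168, 0.048], [0.59, 0.162, 0.05], [0.599, 0.163, 0.049]]
166 [[0.58, 0.148, 0.045], [0.59, 0.144, 0.047], [0.599, 0.159, 0.041]]
169 [[0.58, 0.144, 0.037], [0.59, 0.144, 0.036], [0.597, 0.232, -0.0]]
```

>>> move_arm(
  linear=[
    [0,0,0],
    [0,0,0],
    [0,0,0],
    [0,0,0],
    [0,0,0],
  ],
  angular=[
    [0,0,0],
    [0,0,0],
    [0,0,0],
    [0,0,0],
    [0,0,0],
  ],
  jaw=[0.4,0.4,0.4,0.4,0.4],
)

```text
clock: 1.87
ee_pos: [0.5576, -0.3404, 0.207]
tool_rot: [0.58, -0.405, 0.405, -0.58]
contact_force: [0.2, 0.5, -0.1]
finger_gap: 0.0343
```

```bash
python3 - <<'E'
from h import *
cap('top','top2');c=cap('side','side2')
cv2.imwrite('pics/s2z.png',cv2.resize(c['frame'][100:200,240:360],None,fx=5,fy=5,interpolation=cv2.INTER_CUBIC))
s=arm.observe();print(s['clock'],s['ee_pos'],s['contact_force'],s['finger_gap'])
w=cloud(c)
np.set_printoptions(precision=4,suppress=True)
tcp=s['ee_pos'];th=np.radians(20.3)
for n in('side2','top2'):
    w=cloud(load(n)); d=w-tcp
    a=np.stack([d[...,0]*np.cos(th)+d[...,1]*np.sin(th),-d[...,0]*np.sin(th)+d[...,1]*np.cos(th),d[...,2]],-1)
    m=(abs(a[...,0])<.075)&(abs(a[...,1])<.05)&(a[...,2]>-.01)&(a[...,2]<.06)
    q=a[m]
    for sgn in(-1,1):
        k=q[q[:,0]*sgn>0]
        for z0 in(-.01,0,.01,.02,.03,.04):
            kk=k[(k[:,2]>z0)&(k[:,2]<z0+.01)]
            if len(kk)>3:print(n,sgn,z0,len(kk),'x',np.percentile(kk[:,0],[3,50,97]),'y',np.percentile(kk[:,1],[3,50,97]),kk[:,2].min())
E
```

```text
1.9667 [ 0.55781465 -0.34018625  0.20705447] [-0.24323174  0.07473164  0.27092093] 0.034178894146940836
side2 -1 0.02 6 x [-0.0234 -0.0231 -0.0177] y [-0.0121 -0.0081  0.0027] 0.02758517302663746
side2 -1 0.03 39 x [-0.0296 -0.023  -0.0171] y [-0.0135 -0.0111 -0.0052] 0.030200511160176247
side2 -1 0.04 52 x [-0.0303 -0.0242 -0.0167] y [-0.0131 -0.0091 -0.0003] 0.04035276058488052
side2 1 0.02 8 x [0.0176 0.0181 0.0222] y [-0.0122 -0.0058  0.0043] 0.027452726475939937
side2 1 0.03 43 x [0.0173 0.0189 0.0294] y [-0.0136 -0.0088  0.0092] 0.030319095416145914
side2 1 0.04 55 x [0.0174 0.0208 0.0299] y [-0.0135 -0.009   0.0074] 0.040078255550767494
top2 -1 0.03 15 x [-0.0278 -0.022  -0.0166] y [0.0058 0.0097 0.011 ] 0.03044332096196395
top2 -1 0.04 25 x [-0.0292 -0.0228 -0.0167] y [0.0057 0.0073 0.0114] 0.040143004985215947
top2 1 0.03 23 x [0.0178 0.0205 0.0307] y [-0.0092  0.0063  0.0105] 0.030584444640446712
top2 1 0.04 29 x [0.0179 0.0217 0.0306] y [-0.0085  0.0065  0.011 ] 0.040364454311682535
```

View pics/s2z.png

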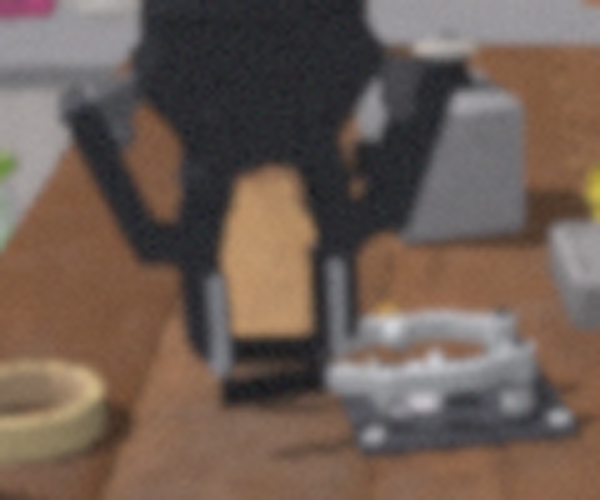

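```bash
python3 - <<'E'
from h import *
for n in('side2','top2'):
    c=load(n);f=c['frame'].copy();f=cv2.resize(f,None,fx=4,fy=4,interpolation=cv2.INTER_CUBIC)
    tcp=np.array([.55781465,-.34018625,.20705447])
    P=np.array([tcp+[0,0,h] for h in(0,.019,.026,.073)]+[[.5587,-.338,.08],[.5587,-.338,0]])
    p=cv2.projectPoints(P,c['rvec'],c['tvec'],c['camera_matrix'],None)[0][:,0]
    print(n,p)
    for i,q in enumerate(p): cv2.circle(f,tuple(int(x*4+2) for x in q),5,[(0,0,255),(0,255,0),(255,0,0),(255,0,255),(0,255,255),(0,255,255)][i],-1)
    u,v=(p[0]*4).astype(int); cv2.imwrite('pics/pr_%s.png'%n,f[max(0,v-280):v+300,u-300:u+300])
E
```

```text
side2 [[294.82401703 184.96921965]
 [294.29780464 175.3992509 ]
 [294.10052105 171.81135017]
 [292.7258341  146.81058771]
 [298.56224068 242.60373065]
 [300.30540527 274.78923644]]
top2 [[459.80468705 198.56737188]
 [463.74876462 196.38730364]
 [465.25805726 195.55305002]
 [476.26729136 189.46775347]
 [436.99468391 210.0984917 ]
 [426.55346207 215.96498988]]
```

View pics/pr_side2.png

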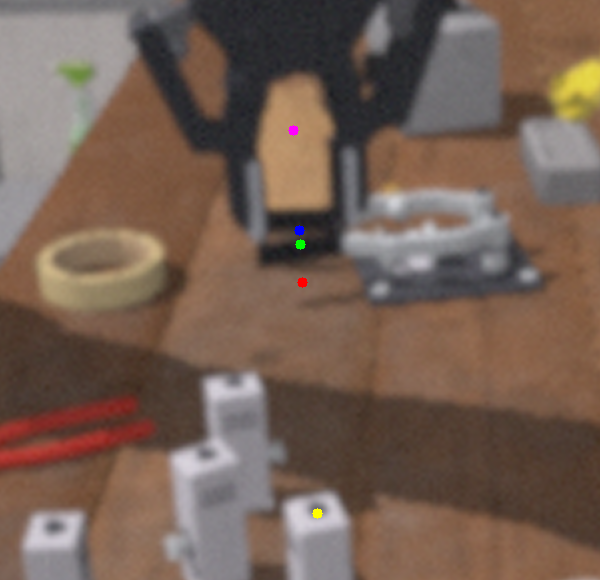

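```bash
python3 plan.py .5587 -.338 .11 20.3 1 3
```

```text
"linear": [[-0.0006, 0.0324, 0.0005], [-0.0006, 0.0323, 0.0006], [-0.0006, 0.0324, 0.0005]] "angular": [[0.0, -0.05, 0.01], [0.0, -0.05, 0.01], [0.0, -0.05, 0.01]] jaw [1.0, 1.0, 1.0]
now [ 0.5578 -0.3402  0.2071] end [ 0.5587 -0.338   0.11  ] rows 3
```

>>> move_arm(
  linear=[
    [0,0,0],
    [-0.002,0.03,0.001],
    [0,0.033,0.001],
    [0,0.033,0],
    [0,0,0],
  ],
  angular=[
    [0,0,0],
    [0,0,0],
    [0,0,0],
    [0,0,0],
    [0,0,0],
  ],
  jaw=[1,1,1,1,1],
)

```text
clock: 2.38
ee_pos: [0.5556, -0.3357, 0.1041]
tool_rot: [0.58, -0.408, 0.401, -0.58]
contact_force: [-0.5, 0.3, -1.2]
finger_gap: 0.0853
```

```bash
python3 - <<'E'
from h import *
c=cap('side','side3');t=cap('top','top3')
s=arm.observe();print(s['clock'],s['ee_pos'],s['contact_force'],s['finger_gap'])
cv2.imwrite('pics/s3z.png',cv2.resize(c['frame'][170:290,240:360],None,fx=5,fy=5,interpolation=cv2.INTER_CUBIC))
E
python3 plan.py .5587 -.338 .032 20.3 1 3
```

```text
2.4833 [ 0.55880228 -0.33715279  0.11093315] [ 0.03548112 -0.2843673   0.8560384 ] 0.08529833296071859
"linear": [[0.0003, 0.0263, -0.0001], [0.0003, 0.0263, -0.0001], [0.0002, 0.0263, -0.0001]] "angular": [[0.02, -0.04, -0.03], [0.02, -0.04, -0.03], [0.02, -0.04, -0.03]] jaw [1.0, 1.0, 1.0]
now [ 0.5588 -0.3372  0.1109] end [ 0.5587 -0.338   0.032 ] rows 3
```

View pics/s3z.png

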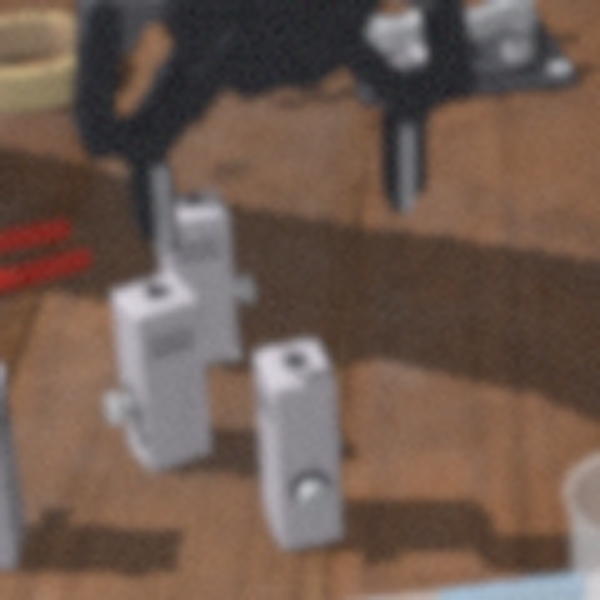

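>>> move_arm(
  linear=[
    [0.001,0.025,0],
    [0,0.025,0],
    [0,0.018,0],
    [0,0.01,0],
    [0,0,0],
  ],
  angular=[
    [0,0,0],
    [0,0,0],
    [0,0,0],
    [0,0,0],
    [0,0,0],
  ],
  jaw=[1,1,1,1,1],
)

```text
clock: 2.9
ee_pos: [0.5596, -0.3384, 0.033]
tool_rot: [0.58, -0.405, 0.405, -0.58]
contact_force: [0.6, -0.2, -0.3]
finger_gap: 0.0858
```

```bash
python3 - <<'E'
from h import *
c=cap('side','side4');t=cap('top','top4')
s=arm.observe();print(s['clock'],s['ee_pos'],s['contact_force'],s['finger_gap'])
cv2.imwrite('pics/s4z.png',cv2.resize(c['frame'][170:290,240:360],None,fx=5,fy=5,interpolation=cv2.INTER_CUBIC))
E
```

```text
3.0 [ 0.56074883 -0.33882623  0.03509865] [ 1.15258776 -0.24255106  0.79079456] 0.08509707351289822
```

View pics/s4z.png

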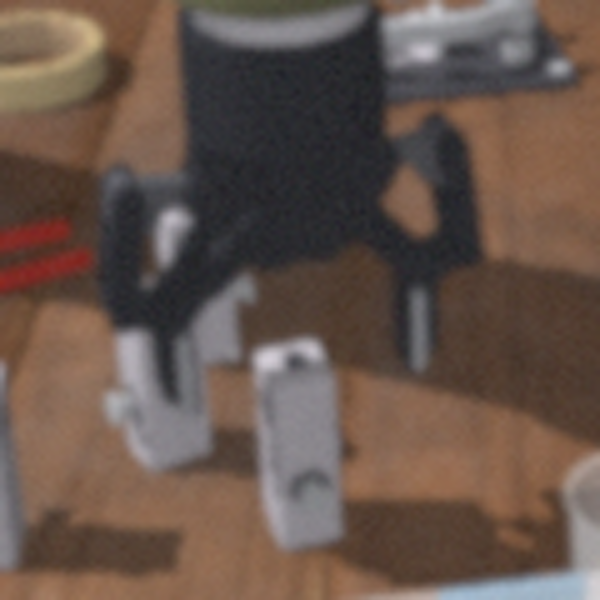

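>>> move_arm(
  linear=[
    [0,0.005,-0.002],
    [0,0,0],
    [0,0,0],
  ],
  angular=[
    [0,0,0],
    [0,0,0],
    [0,0,0],
  ],
  jaw=[0.6,0.45,0.45],
)

```text
clock: 3.25
ee_pos: [0.5578, -0.3394, 0.0287]
tool_rot: [0.58, -0.404, 0.405, -0.58]
contact_force: [-0.7, -0.5, -0.5]
finger_gap: 0.0518
```

```bash
python3 - <<'E'
from h import *
c=cap('side','side5');t=cap('top','top5')
s=arm.observe();print(s['clock'],s['ee_pos'],s['contact_force'],s['finger_gap'])
cv2.imwrite('pics/s5z.png',cv2.resize(c['frame'][170:290,240:360],None,fx=5,fy=5,interpolation=cv2.INTER_CUBIC))
E
```

```text
3.35 [ 0.55792987 -0.33912798  0.02852601] [-0.52593266  0.84683453 -0.689487  ] 0.03871838458531416
```

View pics/s5z.png

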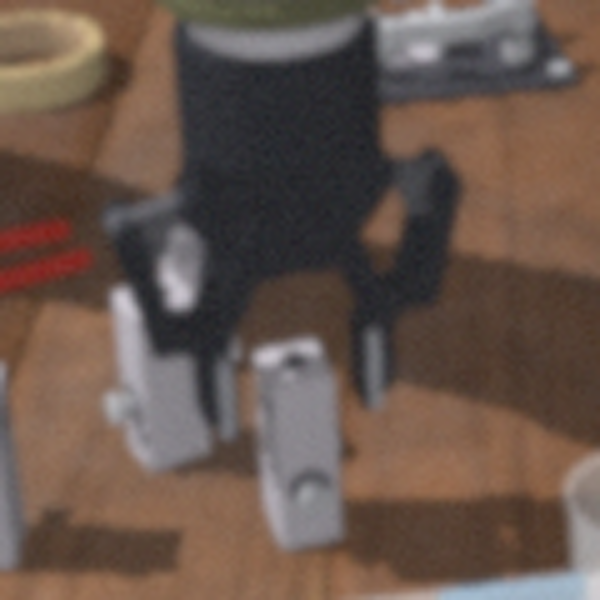

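>>> move_arm(
  linear=[
    [0,0,0],
    [0,0,0],
    [0,0,0],
    [0,0,0],
    [0,0,0],
  ],
  angular=[
    [0,0,0],
    [0,0,0],
    [0,0,0],
    [0,0,0],
    [0,0,0],
  ],
  jaw=[0.35,0.3,0.2,0.2,0.2],
)

```text
clock: 3.77
ee_pos: [0.5581, -0.3391, 0.0284]
tool_rot: [-0.58, 0.404, -0.405, 0.58]
contact_force: [-0.3, 0.2, 4.2]
finger_gap: 0.0254
```

```bash
python3 - <<'E'
from h import *
c=cap('side','side6');t=cap('top','top6')
s=arm.observe();print(s['clock'],s['ee_pos'],s['contact_force'],s['finger_gap'])
cv2.imwrite('pics/s6z.png',cv2.resize(c['frame'][170:290,240:360],None,fx=5,fy=5,interpolation=cv2.INTER_CUBIC))
E
```

```text
3.8667 [ 0.55810064 -0.33904295  0.02840773] [0.67547882 0.1353197  5.06786712] 0.025259917939795377
```

View pics/s6z.png

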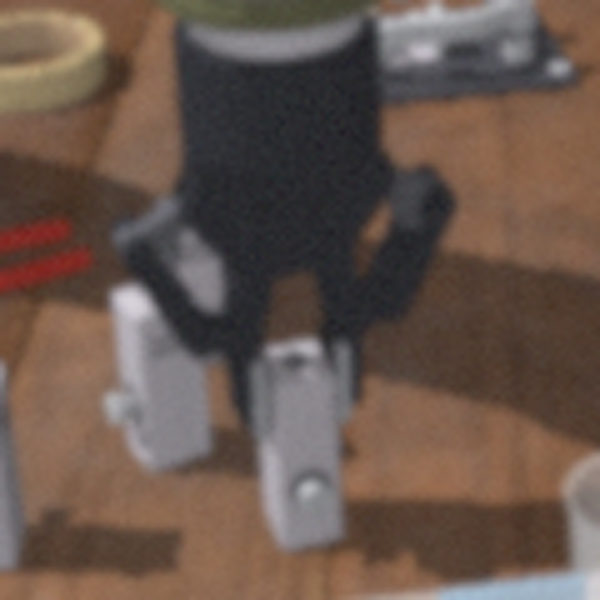

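```bash
python3 - <<'E'
from plan import *
s=arm.observe();p=s['ee_pos'];R=Ro.from_quat(s['tool_rot'])
plan([p[0],p[1],.15],20.3,.2,4)
plan([.5911,.1183,.15],12.3,.2,start=(np.array([p[0],p[1],.15]),R))
E
```

```text
"linear": [[0.0, -0.0304, 0.0], [0.0, -0.0304, 0.0], [0.0, -0.0304, 0.0], [0.0001, -0.0304, 0.0]] "angular": [[-0.01, -0.03, 0.01], [-0.01, -0.03, 0.01], [-0.01, -0.03, 0.01], [-0.01, -0.03, 0.01]] jaw [0.2, 0.2, 0.2, 0.2]
now [ 0.5581 -0.339   0.0284] end [ 0.5581 -0.3391  0.15  ] rows 4
"linear": [[-0.0298, 0.0, 0.0135], [-0.03, 0.0, 0.0132], [-0.0301, 0.0, 0.0129], [-0.0303, 0.0, 0.0126], [-0.0303, -0.0001, 0.0123]] "angular": [[0.0, 0.56, 0.0], [0.0, 0.56, 0.0], [0.0, 0.56, 0.0], [0.0, 0.56, 0.0], [0.0, 0.56, 0.0]] jaw [0.2, 0.2, 0.2, 0.2, 0.2]
"linear": [[-0.0305, 0.0, 0.012], [-0.0306, 0.0, 0.0117], [-0.0307, 0.0, 0.0114], [-0.0308, 0.0, 0.0111], [-0.0309, 0.0, 0.0109]] "angular": [[0.0, 0.56, 0.0], [0.0, 0.56, 0.0], [0.0, 0.56, 0.0], [0.0, 0.56, 0.0], [0.0, 0.56, 0.0]] jaw [0.2, 0.2, 0.2, 0.2, 0.2]
"linear": [[-0.031, 0.0, 0.0105], [-0.0311, 0.0, 0.0102], [-0.0313, -0.0001, 0.0099], [-0.0313, 0.0, 0.0096]] "angular": [[0.0, 0.56, 0.0], [0.0, 0.56, 0.0], [0.0, 0.56, 0.0], [0.0, 0.56, 0.0]] jaw [0.2, 0.2, 0.2, 0.2]
now [ 0.5581 -0.339   0.15  ] end [0.5911 0.1183 0.15  ] rows 14
```

>>> move_arm(
  linear=[
    [0,-0.02,0],
    [0,-0.03,0],
    [0,-0.035,0],
    [0,-0.035,0],
    [0,0,0],
  ],
  angular=[
    [0,0,0],
    [0,0,0],
    [0,0,0],
    [0,0,0],
    [0,0,0],
  ],
  jaw=[0.2,0.2,0.2,0.2,0.2],
)

```text
clock: 4.28
ee_pos: [0.5605, -0.3401, 0.1551]
tool_rot: [-0.58, 0.401, -0.408, 0.58]
contact_force: [0.7, -0.6, -0.6]
finger_gap: 0.0253
```

>>> move_arm(
  linear=[
    [-0.03,0,0.0135],
    [-0.03,0,0.013],
    [-0.03,0,0.013],
    [-0.03,0,0.0125],
    [-0.03,0,0.0125],
  ],
  angular=[
    [0,0.6,0],
    [0,0.6,0],
    [0,0.6,0],
    [0,0.6,0],
    [0,0.6,0],
  ],
  jaw=[0.2,0.2,0.2,0.2,0.2],
)

```text
clock: 4.7
ee_pos: [0.5691, -0.1746, 0.147]
tool_rot: [0.569, -0.42, 0.419, -0.569]
contact_force: [1.5, 0.1, -2.5]
finger_gap: 0.0252
```

>>> move_arm(
  linear=[
    [-0.03,0,0.012],
    [-0.03,0,0.012],
    [-0.031,0,0.0115],
    [-0.031,0,0.011],
    [-0.031,0,0.011],
  ],
  angular=[
    [0,0.6,0],
    [0,0.6,0],
    [0,0.6,0],
    [0,0.6,0],
    [0,0.6,0],
  ],
  jaw=[0.2,0.2,0.2,0.2,0.2],
)

```text
clock: 5.12
ee_pos: [0.5823, -0.0118, 0.1471]
tool_rot: [0.558, -0.435, 0.434, -0.557]
contact_force: [0.1, 0.6, -1.3]
finger_gap: 0.0255
```

>>> move_arm(
  linear=[
    [-0.031,0,0.0105],
    [-0.031,0,0.01],
    [-0.031,0,0.01],
    [-0.031,0,0.0095],
    [0,0,0],
  ],
  angular=[
    [0,0.6,0],
    [0,0.6,0],
    [0,0.4,0],
    [0,0.4,0],
    [0,0,0],
  ],
  jaw=[0.2,0.2,0.2,0.2,0.2],
)

```text
clock: 5.53
ee_pos: [0.5916, 0.1253, 0.1473]
tool_rot: [-0.551, 0.443, -0.44, 0.553]
contact_force: [-0.4, 0.8, -2.8]
finger_gap: 0.0253
```

```bash
python3 - <<'E'
from h import *
c=cap('side','side7');t=cap('top','top7')
s=arm.observe();print(s['clock'],s['ee_pos'],s['tool_rot'],s['contact_force'],s['finger_gap'])
cv2.imwrite('pics/s7z.png',cv2.resize(c['frame'][90:200,270:390],None,fx=5,fy=5,interpolation=cv2.INTER_CUBIC))
cv2.imwrite('pics/t7z.png',cv2.resize(t['frame'][120:270,140:290],None,fx=4,fy=4,interpolation=cv2.INTER_CUBIC))
E
python3 plan.py .5911 .1183 .15 12.3 .2 1
```

```text
5.6333 [0.59249814 0.11844167 0.1469409 ] [ 0.5512726  -0.44369374  0.44269509 -0.55068634] [ 1.09704368  0.26738757 -2.19063144] 0.02485985107418185
"linear": [[-0.0002, -0.0031, -0.0014]] "angular": [[0.09, 0.08, -0.03]] jaw [0.2]
now [0.5925 0.1184 0.1469] end [0.5911 0.1183 0.15  ] rows 1
```

View pics/s7z.png

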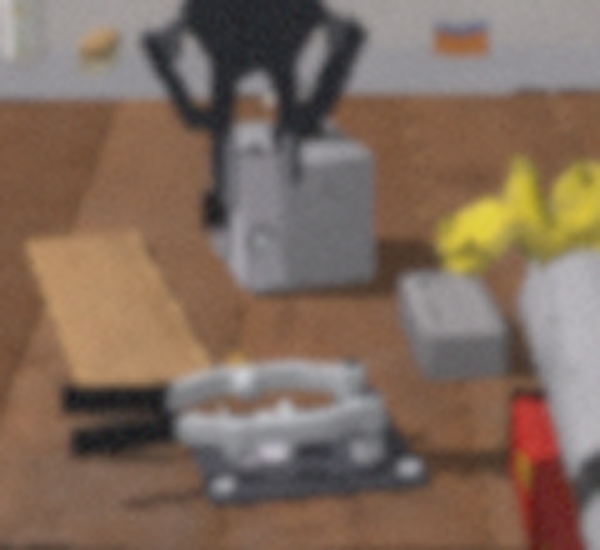

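View pics/t7z.png

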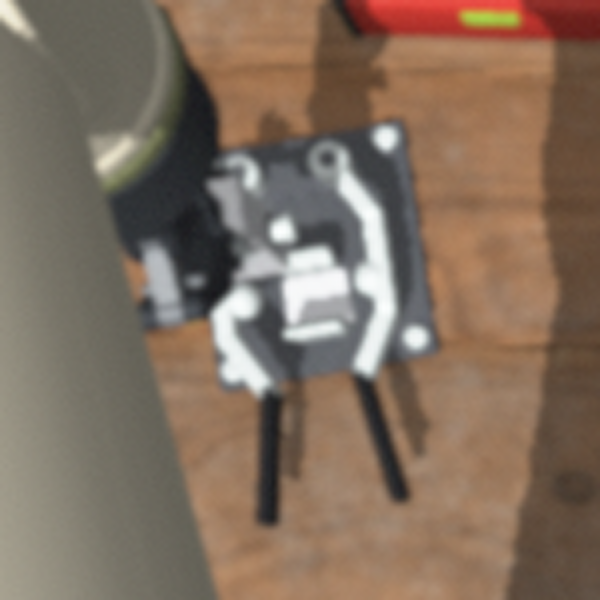

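>>> move_arm(
  linear=[
    [0,0.02,-0.0015],
    [0,0.02,0],
    [0,0.015,0],
    [0,0,0],
    [0,0,0],
  ],
  angular=[
    [0,0,0],
    [0,0,0],
    [0,0,0],
    [0,0,0],
    [0,0,0],
  ],
  jaw=[0.2,0.2,0.2,0.2,0.2],
)

```text
clock: 6.05
ee_pos: [0.5914, 0.1149, 0.0921]
tool_rot: [0.551, -0.445, 0.444, -0.549]
contact_force: [-0.0, 0.2, -1.9]
finger_gap: 0.0251
```

```bash
python3 - <<'E'
from h import *
c=cap('side','side8');t=cap('top','top8')
s=arm.observe();print(s['clock'],s['ee_pos'],s['tool_rot'],s['contact_force'],s['finger_gap'])
cv2.imwrite('pics/s8z.png',cv2.resize(c['frame'][110:200,270:390],None,fx=6,fy=6,interpolation=cv2.INTER_CUBIC))
cv2.imwrite('pics/t8z.png',cv2.resize(t['frame'][150:220,180:250],None,fx=8,fy=8,interpolation=cv2.INTER_CUBIC))
E
python3 plan.py .5911 .1183 .09 12.3 .2 1
```

```text
6.15 [0.59249847 0.11586843 0.0938878 ] [-0.54980354  0.44403672 -0.4446774   0.55028126] [ 0.18003031  0.67154767 -2.20710621] 0.025203406859306075
"linear": [[-0.0027, 0.0039, -0.0009]] "angular": [[-0.06, -0.17, 0.02]] jaw [0.2]
now [0.5925 0.1159 0.0939] end [0.5911 0.1183 0.09  ] rows 1
```

View pics/s8z.png

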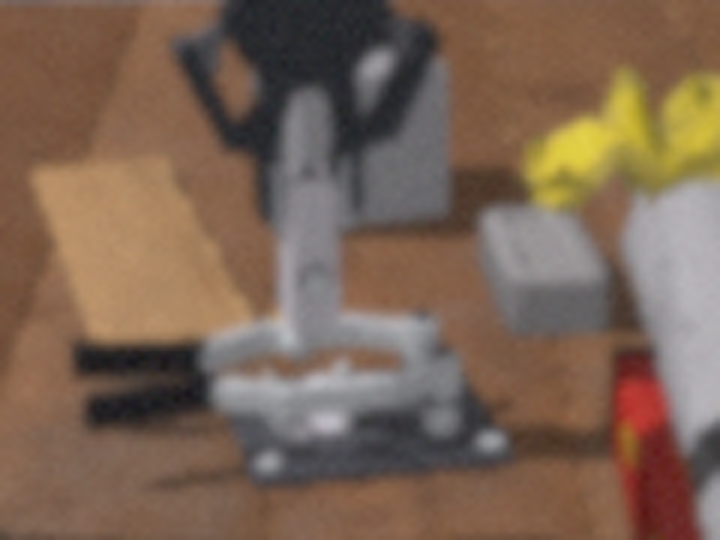

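View pics/t8z.png

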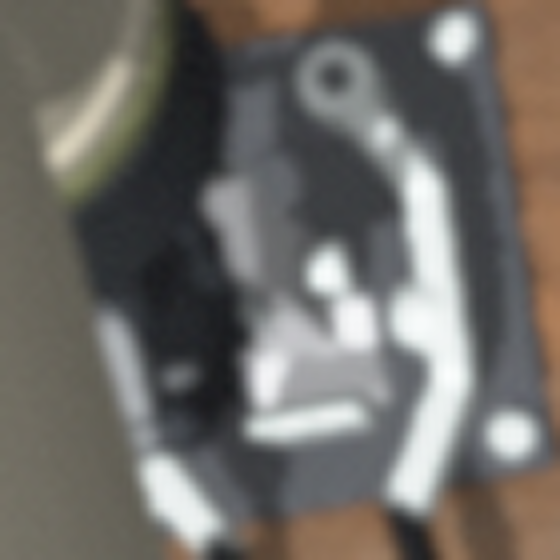

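```bash
python3 - <<'E'
from h import *
np.set_printoptions(precision=3,suppress=True,linewidth=150)
th=np.radians(12.3);ex=np.array([np.cos(th),np.sin(th),0]);ey=np.array([-np.sin(th),np.cos(th),0]);ez=np.array([0,0,1.])
tcp=np.array([.5925,.1159,.0939]);base=tcp-ez*.0284
def b(x,y,z):return base+ex*x+ey*y+ez*z
P=[b(x,y,z)for x,y,z in[(0,-.025,.037),(-.007,-.025,.03),(.007,-.025,.03),(0,-.02,.037),(0,-.025,.023),(-.013,-.015,0),(.013,-.015,0),(-.013,-.015,.08),(.013,-.015,.08)]]
for n,(u0,v0,k) in(('side8',(270,110,6)),('top8',(180,150,8))):
    c=load(n);p=cv2.projectPoints(np.array(P),c['rvec'],c['tvec'],c['camera_matrix'],None)[0][:,0]
    print(n,((p-[u0,v0])*k+k/2).round(0).tolist())
    img=cv2.imread('pics/%s8z.png'%n[0])
    for q in (p-[u0,v0])*k+k/2: cv2.circle(img,tuple(int(a) for a in q),3,(0,0,255),-1)
    # press model points
    o=np.array([.5911,.1183,0])
    Q=[o+ex*x+ey*y+ez*z for x,y,z in[(.065,.024,.052),(.065,-.024,.052),(0,0,.01),(-.0145,-.014,.01),(.0145,-.014,.01),(-.0145,.014,.01),(.0145,.014,.01)]]
    p=cv2.projectPoints(np.array(Q),c['rvec'],c['tvec'],c['camera_matrix'],None)[0][:,0]
    for q in (p-[u0,v0])*k+k/2: cv2.circle(img,tuple(int(a) for a in q),3,(0,255,0),-1)
    cv2.imwrite('pics/%s8o.png'%n[0],img)
    w=cloud(c);
    if n=='side8':
        d=w-base
        a=np.stack([d@ex,d@ey,d@ez],-1)
        m=(abs(a[...,0])<.025)&(a[...,1]>-.03)&(a[...,1]<-.005)
        for z0 in(.0,.01,.02,.03,.04,.05):
            q=a[m&(a[...,2]>z0)&(a[...,2]<z0+.01)];print(z0,len(q),q[:,0].min(),q[:,0].max(),np.median(q[:,1]))
E
```

```text
side8 [[320.0, 275.0], [306.0, 289.0], [334.0, 287.0], [318.0, 271.0], [320.0, 301.0], [292.0, 339.0], [342.0, 334.0], [289.0, 187.0], [340.0, 183.0]]
0.0 25 -0.01360742818692012 0.011260936988246333 -0.016490340170162685
0.01 27 -0.013171408675329916 0.011436149800615978 -0.016639380450687816
0.02 22 -0.013159169001680075 0.011621801736611 -0.018015683886978044
0.03 33 -0.012792895887842996 0.012232975479161485 -0.017892615051578308
0.04 28 -0.012391374039898992 0.01158115353202501 -0.01672913102014927
0.05 40 -0.023066816188563547 0.01906143681417923 -0.015375467308650886
top8 [[338.0, 264.0], [349.0, 298.0], [341.0, 244.0], [318.0, 268.0], [351.0, 277.0], [341.0, 353.0], [327.0, 256.0], [260.0, 283.0], [245.0, 177.0]]
```

View pics/s8o.png

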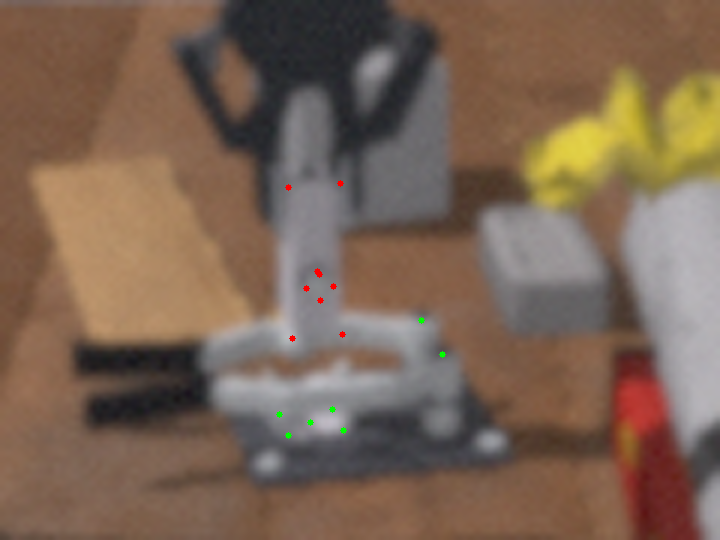

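View pics/t8o.png

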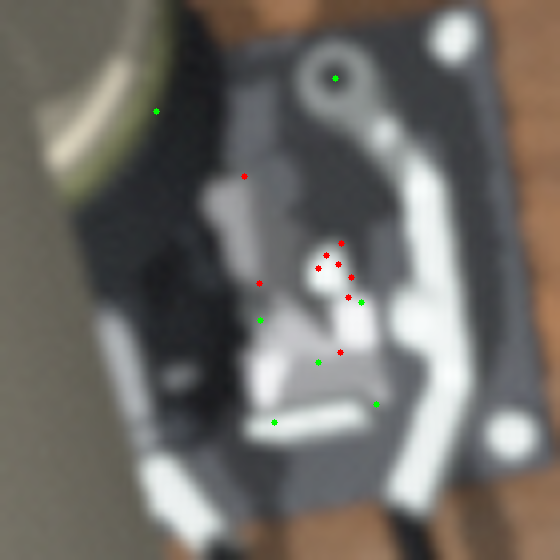

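```bash
python3 - <<'E'
from h import *
np.set_printoptions(precision=1,suppress=True,linewidth=170)
th=np.radians(12.3);ex=np.array([np.cos(th),np.sin(th),0]);ey=np.array([-np.sin(th),np.cos(th),0]);ez=np.array([0,0,1.])
o=np.array([.5911,.1183,0])
for n in('side0','top0'):
    w=cloud(load(n))
    if n[0]=='s': w=w+np.array([0,.0022,-.0011])
    else: w=w-[0,0,.002]
    d=w-o;a=np.stack([d@ex,d@ey,d@ez],-1)
    # x-extent of plate, z 5..12, y -60..-40
    for lab,m in (('plate -y strip',(a[...,1]>-.062)&(a[...,1]<-.035)&(a[...,2]>.005)&(a[...,2]<.012)&(abs(a[...,0])<.11)),
      ('hinges',(a[...,0]>.05)&(a[...,0]<.085)&(abs(a[...,1])<.04)&(a[...,2]>.049)),
      ('walls z>30',(abs(a[...,0])<.03)&(abs(a[...,1])<.02)&(a[...,2]>.029)&(a[...,2]<.043)),
      ('plate all',(abs(a[...,1])<.07)&(a[...,2]>.005)&(a[...,2]<.012)&(abs(a[...,0])<.11)),
      ('R sleeve',(a[...,0]<-.06)&(a[...,0]>-.11)&(a[...,1]<-.015)&(a[...,1]>-.045)&(a[...,2]>.03)),
      ('L sleeve',(a[...,0]<-.06)&(a[...,0]>-.11)&(a[...,1]>.015)&(a[...,1]<.045)&(a[...,2]>.03))):
        q=a[m]*1000
        if len(q)<3: print(n,lab,len(q));continue
        print(n,lab,len(q),'x',np.percentile(q[:,0],[2,50,98]),'y',np.percentile(q[:,1],[2,50,98]))
E
```

```text
side0 plate -y strip 177 x [-36.4  29.2  93.4] y [-60.5 -50.8 -35.5]
side0 hinges 26 x [57.7 63.8 72.2] y [-33.  -21.9  31.1]
side0 walls z>30 13 x [-20.9  16.8  23.7] y [-2.7  8.2 18.3]
side0 plate all 425 x [-38.   25.6  93.2] y [-59.5 -28.8  36.2]
side0 R sleeve 106 x [-107.8  -85.2  -60.7] y [-36.6 -30.7 -24.3]
side0 L sleeve 97 x [-109.4  -85.1  -62.4] y [22.  27.7 35. ]
top0 plate -y strip 529 x [-37.7  30.6  92.2] y [-59.2 -49.2 -36.1]
top0 hinges 110 x [55.1 64.3 74.5] y [-31.8 -14.9  31.8]
top0 walls z>30 95 x [-21.6  16.3  23.2] y [-13.2   0.3  13.9]
top0 plate all 1965 x [-37.6  25.5  92.9] y [-58.3  -3.8  58.2]
top0 R sleeve 132 x [-108.7  -84.6  -61.4] y [-35.8 -29.3 -21.8]
top0 L sleeve 149 x [-108.5  -84.3  -61.3] y [22.3 28.6 35.6]
```

>>> move_arm(
  linear=[
    [-0.0025,0,-0.0012],
    [0,0.01,0],
    [0,0.01,0],
    [0,0.003,0],
    [0,0,0],
  ],
  angular=[
    [0,0,0],
    [0,0,0],
    [0,0,0],
    [0,0,0],
    [0,0,0],
  ],
  jaw=[0.2,0.2,0.2,0.2,0.2],
)

```text
clock: 6.57
ee_pos: [0.5893, 0.1182, 0.0683]
tool_rot: [0.551, -0.445, 0.444, -0.55]
contact_force: [-1.0, -0.0, -2.4]
finger_gap: 0.0246
```

>>> move_arm(
  linear=[
    [0,0,0],
    [0,0,0],
  ],
  angular=[
    [0,0,0],
    [0,0,0],
  ],
  jaw=[0.2,0.2],
)

```text
clock: 6.73
ee_pos: [0.5904, 0.1187, 0.0701]
tool_rot: [-0.55, 0.444, -0.444, 0.55]
contact_force: [0.1, 0.0, -1.8]
finger_gap: 0.0252
```

```bash
python3 plan.py .5911 .118 .0384 12.3 .2 3; python3 -c "
from h import *
s=arm.observe();print(s['clock'],s['ee_pos'],s['contact_force'])"
```

```text
"linear": [[0.0003, 0.0106, 0.0002], [0.0002, 0.0105, 0.0002], [0.0003, 0.0106, 0.0002]] "angular": [[0.0, -0.04, 0.0], [0.0, -0.04, 0.0], [0.0, -0.04, 0.0]] jaw [0.2, 0.2, 0.2]
now [0.5904 0.1187 0.0701] end [0.5911 0.118  0.0384] rows 3
6.7333 [0.5903522  0.11865784 0.070075  ] [ 0.07856942  0.02072232 -1.78168966]
```

>>> move_arm(
  linear=[
    [0.0008,0.008,0.0006],
    [0,0.008,0],
    [0,0.006,0],
    [0,0,0],
    [0,0,0],
  ],
  angular=[
    [0,0,0],
    [0,0,0],
    [0,0,0],
    [0,0,0],
    [0,0,0],
  ],
  jaw=[0.2,0.2,0.2,0.2,0.2],
)

```text
clock: 7.15
ee_pos: [0.5905, 0.1178, 0.0472]
tool_rot: [0.551, -0.444, 0.444, -0.55]
contact_force: [0.2, 0.3, -2.6]
finger_gap: 0.0254
```

>>> move_arm(
  linear=[
    [0,0,0],
  ],
  angular=[
    [0,0,0],
  ],
  jaw=[0.2],
)

```text
clock: 7.23
ee_pos: [0.591, 0.118, 0.0479]
tool_rot: [-0.55, 0.444, -0.444, 0.55]
contact_force: [0.8, -0.2, -2.2]
finger_gap: 0.0252
```

No contact with the walls (force unchanged at about -2 N, the block's weight). Lower the last 9 mm gently.

>>> move_arm(
  linear=[
    [0,0.004,0],
    [0,0.004,0],
    [0,0,0],
    [0,0,0],
  ],
  angular=[
    [0,0,0],
    [0,0,0],
    [0,0,0],
    [0,0,0],
  ],
  jaw=[0.2,0.2,0.2,0.2],
)

```text
clock: 7.57
ee_pos: [0.5907, 0.1178, 0.0396]
tool_rot: [0.55, -0.444, 0.444, -0.55]
contact_force: [-0.2, 0.0, -2.2]
finger_gap: 0.0252
```

>>> move_arm(
  linear=[
    [0,0.001,0],
    [0,0,0],
  ],
  angular=[
    [0,0,0],
    [0,0,0],
  ],
  jaw=[0.2,0.2],
)

```text
clock: 7.73
ee_pos: [0.591, 0.118, 0.0389]
tool_rot: [-0.55, 0.444, -0.444, 0.55]
contact_force: [0.4, 0.8, -2.4]
finger_gap: 0.0251
```

```bash
python3 - <<'E'
from h import *
c=cap('side','side9');t=cap('top','top9')
s=arm.observe();print(s['clock'],s['ee_pos'],s['contact_force'],s['finger_gap'])
cv2.imwrite('pics/s9z.png',cv2.resize(c['frame'][110:200,270:390],None,fx=6,fy=6,interpolation=cv2.INTER_CUBIC))
cv2.imwrite('pics/t9z.png',cv2.resize(t['frame'][150:220,180:250],None,fx=8,fy=8,interpolation=cv2.INTER_CUBIC))
E
```

```text
7.8333 [0.59102656 0.11794825 0.03899882] [-0.93892375  0.3811072  -2.5493791 ] 0.025154508496273938
```

View pics/s9z.png

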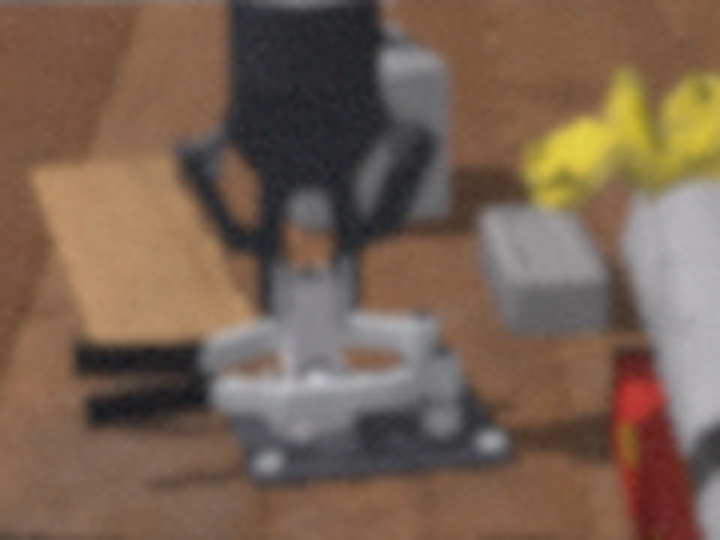

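View pics/t9z.png

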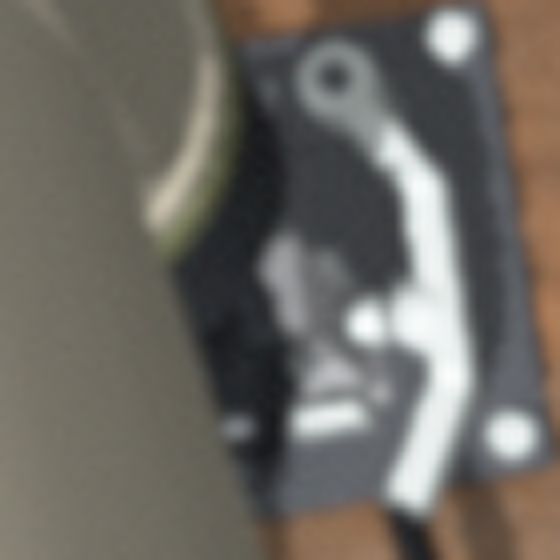

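>>> move_arm(
  linear=[
    [0,0.001,0],
    [0,0.0005,0],
    [0,0,0],
  ],
  angular=[
    [0,0,0],
    [0,0,0],
    [0,0,0],
  ],
  jaw=[0.2,0.2,0.2],
)

```text
clock: 8.08
ee_pos: [0.5913, 0.118, 0.0384]
tool_rot: [-0.55, 0.444, -0.444, 0.55]
contact_force: [-1.9, -1.7, 6.9]
finger_gap: 0.0254
```

>>> move_arm(
  linear=[
    [0,0.0005,0],
    [0,0,0],
  ],
  angular=[
    [0,0,0],
    [0,0,0],
  ],
  jaw=[0.2,0.2],
)

```text
clock: 8.25
ee_pos: [0.5913, 0.118, 0.0383]
tool_rot: [-0.55, 0.444, -0.445, 0.55]
contact_force: [-5.2, -1.3, 10.7]
finger_gap: 0.0255
```

>>> move_arm(
  linear=[
    [0,-0.001,0],
    [0,0,0],
    [0,0,0],
    [0,0,0],
    [0,0,0],
  ],
  angular=[
    [0,0,0],
    [0,0,0],
    [0,0,0],
    [0,0,0],
    [0,0,0],
  ],
  jaw=[0.34,0.4,0.5,0.7,0.7],
)

```text
clock: 8.67
ee_pos: [0.591, 0.1179, 0.0378]
tool_rot: [0.55, -0.444, 0.444, -0.55]
contact_force: [-0.7, -0.4, 0.3]
finger_gap: 0.0594
```

>>> move_arm(
  linear=[
    [0,0,0],
    [0,-0.02,0],
    [0,-0.03,0],
    [0,-0.03,0],
    [0,-0.03,0],
  ],
  angular=[
    [0,0,0],
    [0,0,0],
    [0,0,0],
    [0,0,0],
    [0,0,0],
  ],
  jaw=[0.7,0.7,0.8,1,1],
)

```text
clock: 9.08
ee_pos: [0.5906, 0.118, 0.149]
tool_rot: [0.55, -0.444, 0.444, -0.55]
contact_force: [0.8, 0.7, 1.0]
finger_gap: 0.085
```

```bash
python3 - <<'E'
from plan import *
c=cap('side','side10');t=cap('top','top10')
s=arm.observe();print(s['clock'],s['ee_pos'],s['contact_force'],s['finger_gap'])
cv2.imwrite('pics/s10z.png',cv2.resize(c['frame'][110:200,270:390],None,fx=6,fy=6,interpolation=cv2.INTER_CUBIC))
cv2.imwrite('pics/t10z.png',cv2.resize(t['frame'][140:260,170:260],None,fx=6,fy=6,interpolation=cv2.INTER_CUBIC))
E
```

```text
9.1833 [0.59353787 0.11897585 0.15322878] [0.38077964 0.3405236  0.1173716 ] 0.08535231476078939
```

View pics/s10z.png

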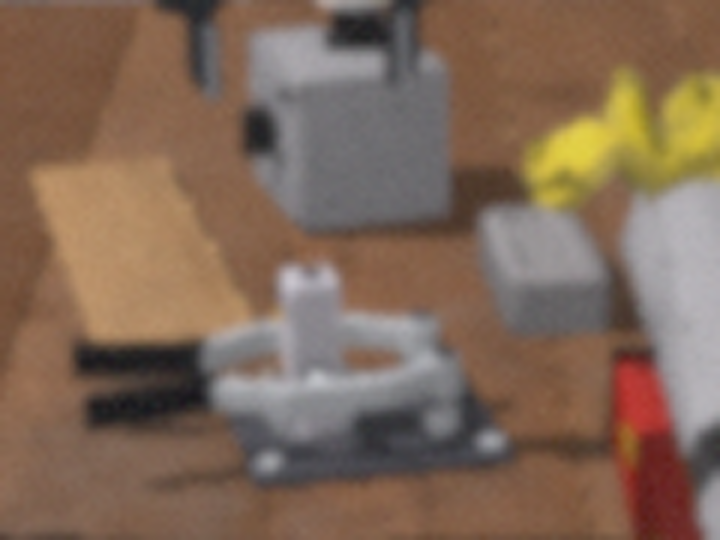

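View pics/t10z.png

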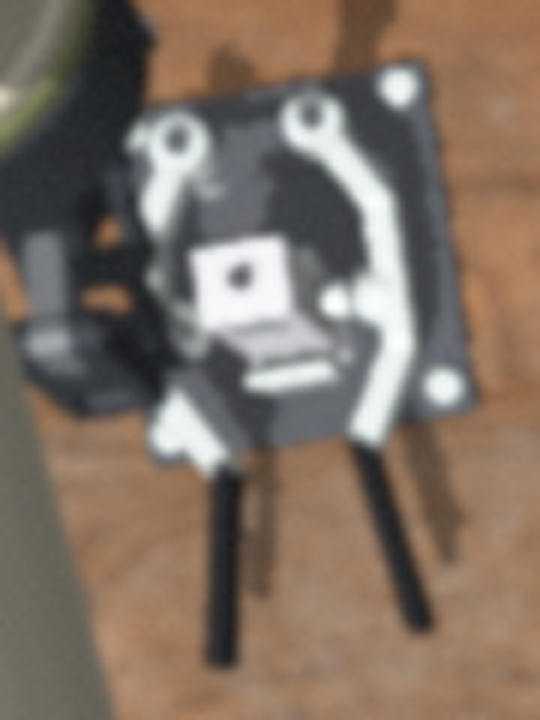

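```bash
python3 - <<'E'
from plan import *
np.set_printoptions(precision=4,suppress=True)
s=arm.observe();print(s['qpos'])
th=np.radians(12.3);ex=np.array([np.cos(th),np.sin(th)]);ey=np.array([-np.sin(th),np.cos(th)]);o=np.array([.5911,.1183])
w=cloud(load('top10'))-[0,0,.002];d=w[...,:2]-o
m=(np.hypot(d[...,0],d[...,1])<.035)&(w[...,2]>.084)&(w[...,2]<.097)
q=w[m];r=cv2.minAreaRect((q[:,:2]*1000).astype(np.float32));print(r,np.median(q[:,2]));e=np.array(r[0])/1000-o;print(e@ex,e@ey)
w=cloud(load('side10'));d=w[...,:2]-o
m=(np.hypot(d[...,0],d[...,1])<.035)&(w[...,2]>.085)&(w[...,2]<.097)
q=w[m];r=cv2.minAreaRect((q[:,:2]*1000).astype(np.float32));print(r,np.median(q[:,2]));e=np.array(r[0])/1000-o;print(e@ex,e@ey)
plan([.5081,.1002,.12],-77.7,1,14)
E
```

```text
[ 0.2413  0.3906 -0.6511  1.5674  0.2466  1.2588 -0.2351]
((592.4220581054688, 118.32274627685547), (25.78016471862793, 30.567773818969727), 11.292879104614258) 0.08994607280975228
0.001296556669239414 -0.00025941439974946613
((592.9628295898438, 112.52330780029297), (25.48418426513672, 26.159345626831055), 9.332564353942871) 0.09045973337830697
0.0005894584359886507 -0.006040930855687328
"linear": [[0.0, 0.0023, -0.0063], [0.0007, 0.0024, -0.0062], [0.0015, 0.0023, -0.0061], [0.002, 0.0023, -0.0059], [0.0028, 0.0024, -0.0056]] "angular": [[-0.03, 6.42, -0.02], [-0.03, 6.42, -0.02], [-0.03, 6.42, -0.02], [-0.03, 6.42, -0.02], [-0.03, 6.42, -0.02]] jaw [1, 1, 1, 1, 1]
"linear": [[0.0033, 0.0023, -0.0053], [0.0039, 0.0023, -0.0049], [0.0045, 0.0024, -0.0044], [0.0049, 0.0023, -0.0039], [0.0053, 0.0024, -0.0033]] "angular": [[-0.03, 6.42, -0.02], [-0.03, 6.42, -0.02], [-0.03, 6.42, -0.02], [-0.03, 6.42, -0.02], [-0.03, 6.42, -0.02]] jaw [1, 1, 1, 1, 1]
"linear": [[0.0056, 0.0024, -0.0027], [0.0059, 0.0023, -0.0021], [0.0061, 0.0024, -0.0014], [0.0062, 0.0024, -0.0007]] "angular": [[-0.03, 6.42, -0.02], [-0.03, 6.42, -0.02], [-0.03, 6.42, -0.02], [-0.03, 6.42, -0.02]] jaw [1, 1, 1, 1]
now [0.5935 0.119  0.1532] end [0.5081 0.1003 0.12  ] rows 14
```

>>> move_arm(
  linear=[
    [0,0.002,-0.0063],
    [0.001,0.002,-0.006],
    [0.0015,0.002,-0.006],
    [0.002,0.002,-0.006],
    [0.003,0.002,-0.0055],
  ],
  angular=[
    [0,6.4,0],
    [0,6.4,0],
    [0,6.4,0],
    [0,6.4,0],
    [0,6.4,0],
  ],
  jaw=[1,1,1,1,1],
)

```text
clock: 9.6
ee_pos: [0.5601, 0.1106, 0.1372]
tool_rot: [-0.405, 0.58, -0.58, 0.405]
contact_force: [-0.1, 0.0, -0.1]
finger_gap: 0.0855
```

>>> move_arm(
  linear=[
    [0.003,0.002,-0.005],
    [0.004,0.002,-0.005],
    [0.0045,0.002,-0.0045],
    [0.005,0.002,-0.004],
    [0.005,0.002,-0.003],
  ],
  angular=[
    [0,6.4,0],
    [0,6.4,0],
    [0,6.4,0],
    [0,6.4,0],
    [0,6.4,0],
  ],
  jaw=[1,1,1,1,1],
)

```text
clock: 10.02
ee_pos: [0.5299, 0.1039, 0.1272]
tool_rot: [0.23, -0.669, 0.669, -0.229]
contact_force: [-0.3, -0.2, 0.4]
finger_gap: 0.0855
```

>>> move_arm(
  linear=[
    [0.0055,0.002,-0.003],
    [0.006,0.002,-0.002],
    [0.006,0.002,-0.0015],
    [0.006,0.002,-0.001],
    [0,0,0],
  ],
  angular=[
    [0,6.4,0],
    [0,6.4,0],
    [0,6.4,0],
    [0,6.8,0],
    [0,0,0],
  ],
  jaw=[1,1,1,1,1],
)

```text
clock: 10.43
ee_pos: [0.5049, 0.0991, 0.1191]
tool_rot: [0.074, -0.703, 0.704, -0.073]
contact_force: [-0.6, -0.0, 0.1]
finger_gap: 0.0855
```

```bash
python3 - <<'E'
from plan import *
c=cap('side','side11');t=cap('top','top11')
s=arm.observe();print(s['clock'],s['ee_pos'],s['contact_force'],s['finger_gap'])
cv2.imwrite('pics/s11z.png',cv2.resize(c['frame'][110:200,270:390],None,fx=6,fy=6,interpolation=cv2.INTER_CUBIC))
cv2.imwrite('pics/t11z.png',cv2.resize(t['frame'][140:260,170:260],None,fx=6,fy=6,interpolation=cv2.INTER_CUBIC))
plan([.5081,.1002,.05],-77.7,1,3)
# jaw dome gap from top10
E
```

```text
10.5333 [0.50615613 0.09930158 0.11971504] [0.23554766 0.19197174 0.12376848] 0.08542128261184097
"linear": [[-0.0007, 0.0232, -0.0002], [-0.0007, 0.0233, -0.0001], [-0.0007, 0.0232, -0.0002]] "angular": [[-0.01, 0.04, 0.0], [-0.01, 0.04, 0.0], [-0.01, 0.04, 0.0]] jaw [1, 1, 1]
now [0.5062 0.0993 0.1197] end [0.5081 0.1002 0.05  ] rows 3
```

View pics/s11z.png

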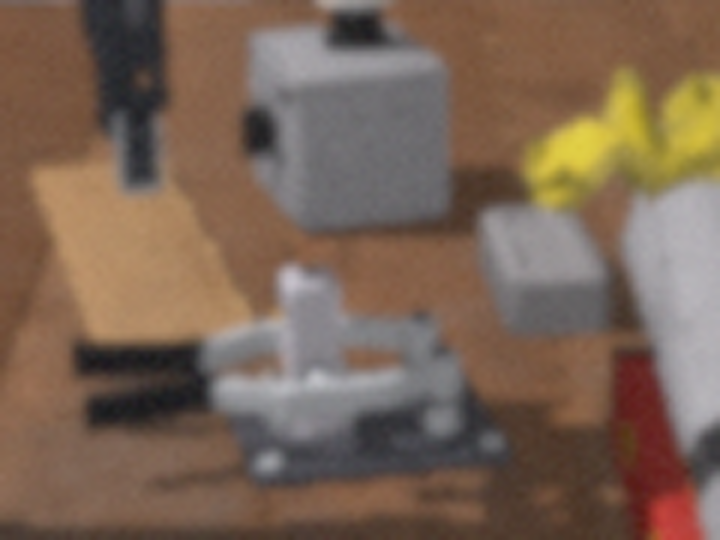

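View pics/t11z.png

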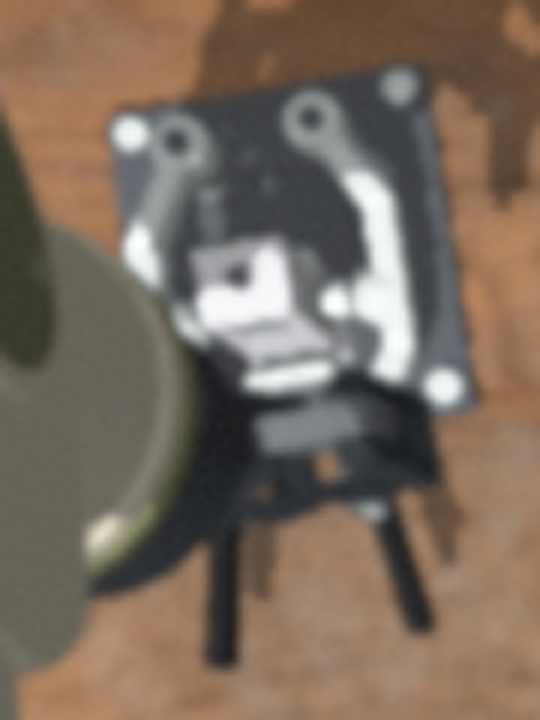

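>>> move_arm(
  linear=[
    [-0.002,0.02,0],
    [0,0.025,0],
    [0,0.02,0],
    [0,0.005,0],
    [0,0,0],
  ],
  angular=[
    [0,0,0],
    [0,0,0],
    [0,0,0],
    [0,0,0],
    [0,0,0],
  ],
  jaw=[1,1,1,1,1],
)

```text
clock: 10.95
ee_pos: [0.5074, 0.0997, 0.0487]
tool_rot: [-0.077, 0.703, -0.703, 0.075]
contact_force: [-0.4, 0.9, 0.1]
finger_gap: 0.0851
```

>>> move_arm(
  linear=[
    [0,0,0],
  ],
  angular=[
    [0,0,0],
  ],
  jaw=[1],
)

```text
clock: 11.03
ee_pos: [0.5087, 0.1, 0.0506]
tool_rot: [-0.075, 0.703, -0.703, 0.076]
contact_force: [-0.5, 0.9, 0.5]
finger_gap: 0.0851
```

```bash
python3 - <<'E'
from plan import *
c=cap('side','side12');t=cap('top','top12')
s=arm.observe();print(s['clock'],s['ee_pos'],s['contact_force'],s['finger_gap'])
cv2.imwrite('pics/s12z.png',cv2.resize(c['frame'][110:200,270:390],None,fx=6,fy=6,interpolation=cv2.INTER_CUBIC))
cv2.imwrite('pics/t12z.png',cv2.resize(t['frame'][140:260,170:260],None,fx=6,fy=6,interpolation=cv2.INTER_CUBIC))
plan([.5081,.1002,.0],-77.7,1,3)
E
```

```text
11.1333 [0.50919016 0.10004473 0.05129329] [ 0.05744117 -0.35739962  0.05697656] 0.08527677016567478
"linear": [[0.0004, 0.0171, -0.0001], [0.0003, 0.0171, -0.0002], [0.0004, 0.0171, -0.0001]] "angular": [[0.0, -0.02, -0.04], [0.0, -0.02, -0.04], [0.0, -0.02, -0.04]] jaw [1, 1, 1]
now [0.5092 0.1    0.0513] end [ 0.5081  0.1002 -0.    ] rows 3
```

View pics/s12z.png

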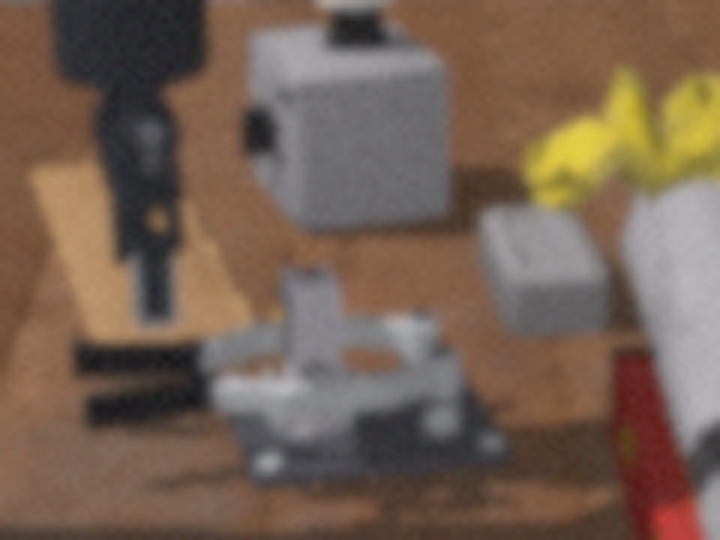

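View pics/t12z.png

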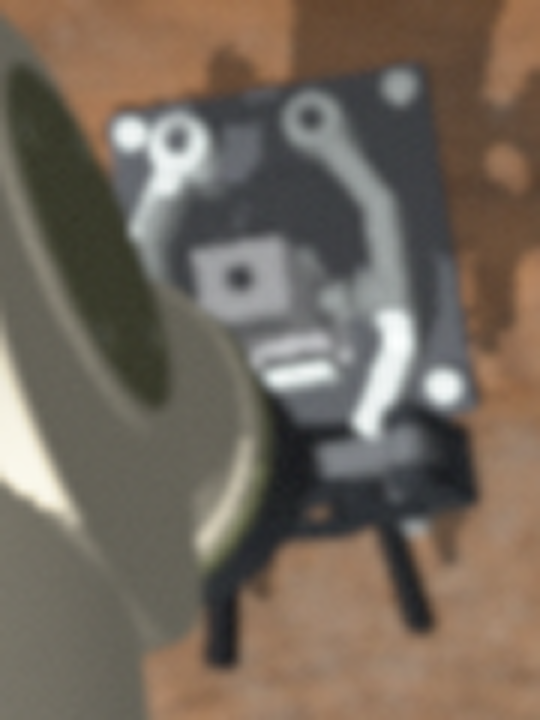

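>>> move_arm(
  linear=[
    [0.001,0.012,0],
    [0,0.012,0],
    [0,0.01,0],
    [0,0,0],
    [0,0,0],
  ],
  angular=[
    [0,0,0],
    [0,0,0],
    [0,0,0],
    [0,0,0],
    [0,0,0],
  ],
  jaw=[1,1,1,1,1],
)

```text
clock: 11.55
ee_pos: [0.5064, 0.0995, 0.015]
tool_rot: [0.076, -0.703, 0.703, -0.074]
contact_force: [-0.7, 0.4, 0.3]
finger_gap: 0.0855
```

>>> move_arm(
  linear=[
    [0,0.006,0],
    [0,0.006,0],
    [0,0.004,0],
    [0,0,0],
    [0,0,0],
  ],
  angular=[
    [0,0,0],
    [0,0,0],
    [0,0,0],
    [0,0,0],
    [0,0,0],
  ],
  jaw=[1,1,1,1,1],
)

```text
clock: 11.97
ee_pos: [0.507, 0.0995, -0.0003]
tool_rot: [0.075, -0.703, 0.703, -0.075]
contact_force: [-0.1, -0.1, -0.4]
finger_gap: 0.0851
```

```bash
python3 - <<'E'
from plan import *
c=cap('side','side13');t=cap('top','top13')
s=arm.observe();print(s['clock'],s['ee_pos'],s['contact_force'],s['finger_gap'])
cv2.imwrite('pics/s13z.png',cv2.resize(c['frame'][110:200,270:390],None,fx=6,fy=6,interpolation=cv2.INTER_CUBIC))
cv2.imwrite('pics/t13z.png',cv2.resize(t['frame'][140:260,170:260],None,fx=6,fy=6,interpolation=cv2.INTER_CUBIC))
plan([.5081,.1002,.0],-77.7,1,3)
E
```

```text
12.0667 [5.07302800e-01 9.96179819e-02 8.47754904e-05] [-0.20952735  0.32649199  0.18430204] 0.0858044020611263
"linear": [[-0.0003, 0.0, -0.0001], [-0.0003, 0.0001, -0.0002], [-0.0003, 0.0, -0.0001]] "angular": [[0.0, -0.04, -0.01], [0.0, -0.04, -0.01], [0.0, -0.04, -0.01]] jaw [1, 1, 1]
now [5.073e-01 9.960e-02 1.000e-04] end [ 0.5081  0.1002 -0.    ] rows 3
```

View pics/s13z.png

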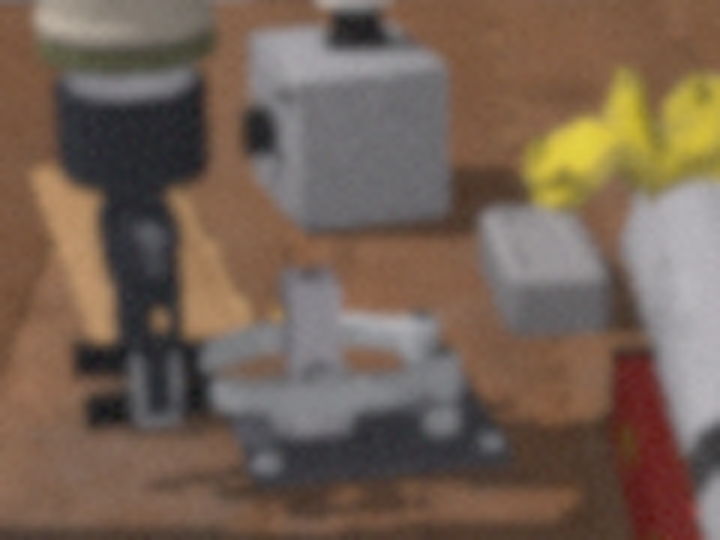

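View pics/t13z.png

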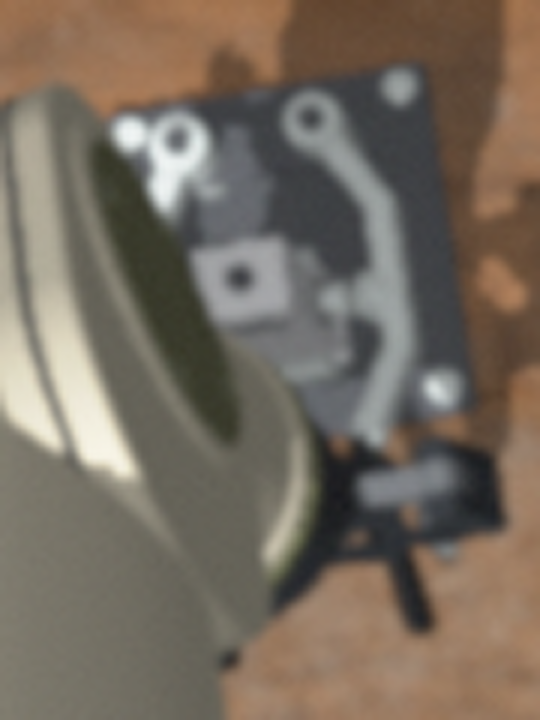

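```bash
python3 - <<'E'
from h import *
np.set_printoptions(precision=1,suppress=True,linewidth=170)
th=np.radians(12.3);ex=np.array([np.cos(th),np.sin(th),0]);ey=np.array([-np.sin(th),np.cos(th),0]);ez=np.array([0,0,1.])
o=np.array([.5911,.1183,0])
w=cloud(load('top0'))-[0,0,.002]
d=w-o;a=np.stack([d@ex,d@ey,d@ez],-1)*1000
for x0 in range(-14,14,3):
    m=(a[...,0]>x0)&(a[...,0]<x0+3)&(abs(a[...,1])<60)&(a[...,2]>36)&(a[...,2]<60)
    q=a[m]; L=q[q[:,1]>0];R=q[q[:,1]<0]
    print(x0,'L inner',L[:,1].min() if len(L) else None,'R inner',R[:,1].max() if len(R) else None)
f=load('top10')['frame'];cv2.imwrite('pics/t0d.png',cv2.resize(load('top0')['frame'][170:215,185:250],None,fx=12,fy=12,interpolation=cv2.INTER_CUBIC))
E
```

```text
-14 L inner 37.69210542708951 R inner -36.73424363958694
-11 L inner 29.85373178219045 R inner -33.51763896939587
-8 L inner 26.325466988519228 R inner -29.315989467094102
-5 L inner 24.93289263215116 R inner -29.596322335429516
-2 L inner 23.461468918489505 R inner -27.454840154231654
1 L inner 23.76729610817425 R inner -27.937301286911854
4 L inner 24.09089749341153 R inner -27.398106274032042
7 L inner 28.58951187825825 R inner -33.320392077538635
10 L inner 35.905392717695086 R inner -38.05712649282302
13 L inner 37.31147769431045 R inner -36.396354556362304
```

View pics/t0d.png

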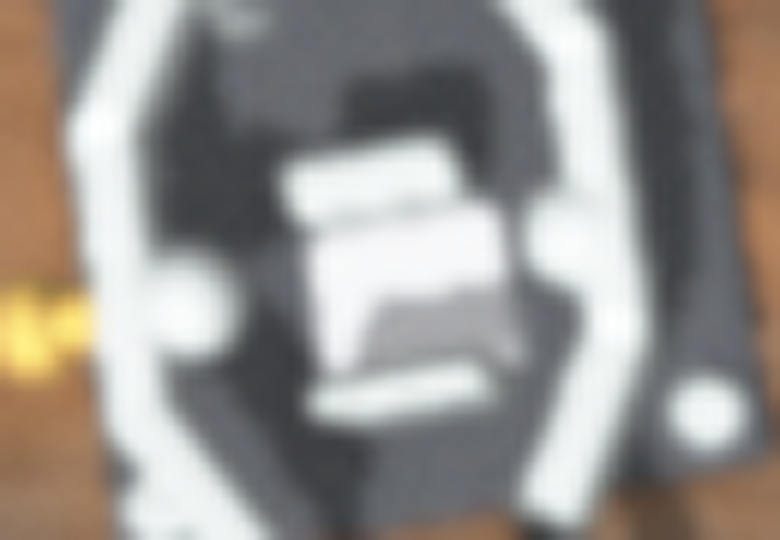

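>>> move_arm(
  linear=[
    [0,0,0],
    [0,0,0],
    [0,0,0],
    [0,0,0],
    [0,0,0],
  ],
  angular=[
    [0,0,0],
    [0,0,0],
    [0,0,0],
    [0,0,0],
    [0,0,0],
  ],
  jaw=[0.9,0.84,0.8,0.77,0.74],
)

```text
clock: 12.48
ee_pos: [0.5074, 0.0995, 0.0001]
tool_rot: [0.075, -0.703, 0.703, -0.075]
contact_force: [0.6, -0.2, 1.6]
finger_gap: 0.0634
```

>>> move_arm(
  linear=[
    [0,0,0],
    [0,0,0],
    [0,0,0],
  ],
  angular=[
    [0,0,0],
    [0,0,0],
    [0,0,0],
  ],
  jaw=[0.74,0.74,0.74],
)

```text
clock: 12.73
ee_pos: [0.5073, 0.0995, 0.0]
tool_rot: [0.075, -0.703, 0.703, -0.075]
contact_force: [1.6, -0.5, 1.4]
finger_gap: 0.063
```

```bash
python3 - <<'E'
from plan import *
c=cap('side','side14');t=cap('top','top14')
s=arm.observe();print(s['clock'],s['ee_pos'],s['contact_force'],s['moment'],s['finger_gap'])
cv2.imwrite('pics/s14z.png',cv2.resize(c['frame'][110:200,270:390],None,fx=6,fy=6,interpolation=cv2.INTER_CUBIC))
cv2.imwrite('pics/t14z.png',cv2.resize(t['frame'][140:260,170:260],None,fx=6,fy=6,interpolation=cv2.INTER_CUBIC))
E
```

```text
12.8333 [ 5.07295036e-01  9.95724601e-02 -1.67104466e-05] [1.30887198 1.31199759 1.13773331] [ 0.05121923 -0.24755025  0.0068373 ] 0.06293402205348592
```

View pics/s14z.png

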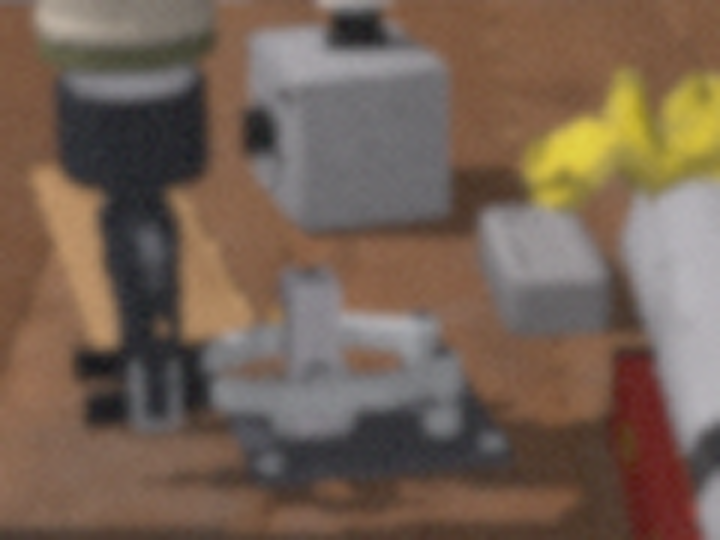

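View pics/t14z.png

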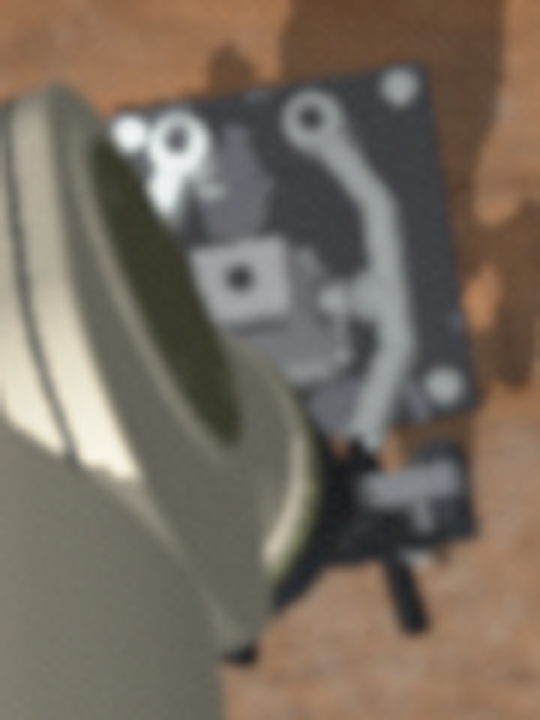

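>>> move_arm(
  linear=[
    [0,0,0],
    [0,0,0],
    [0,0,0],
    [0,0,0],
    [0,0,0],
  ],
  angular=[
    [0,0,0],
    [0,0,0],
    [0,0,0],
    [0,0,0],
    [0,0,0],
  ],
  jaw=[0.72,0.7,0.68,0.66,0.66],
)

```text
clock: 13.25
ee_pos: [0.5072, 0.0994, -0.0001]
tool_rot: [0.075, -0.703, 0.703, -0.075]
contact_force: [0.5, 0.3, 2.2]
finger_gap: 0.0567
```

>>> move_arm(
  linear=[
    [0,0,0],
    [0,0,0],
    [0,0,0],
    [0,0,0],
    [0,0,0],
  ],
  angular=[
    [0,0,0],
    [0,0,0],
    [0,0,0],
    [0,0,0],
    [0,0,0],
  ],
  jaw=[0.64,0.62,0.6,0.6,0.6],
)

```text
clock: 13.67
ee_pos: [0.5071, 0.0995, -0.0001]
tool_rot: [0.075, -0.703, 0.703, -0.075]
contact_force: [-0.1, -0.6, 3.2]
finger_gap: 0.051
```

```bash
python3 - <<'E'
from plan import *
c=cap('side','side15');t=cap('top','top15')
s=arm.observe();print(s['clock'],s['ee_pos'],s['contact_force'],s['moment'],s['finger_gap'])
cv2.imwrite('pics/s15z.png',cv2.resize(c['frame'][140:190,280:350],None,fx=10,fy=10,interpolation=cv2.INTER_CUBIC))
cv2.imwrite('pics/t15z.png',cv2.resize(t['frame'][160:220,190:250],None,fx=10,fy=10,interpolation=cv2.INTER_CUBIC))
E
```

```text
13.7667 [ 5.07081800e-01  9.95246510e-02 -1.37755413e-04] [ 1.08454789 -1.44202761  2.35851891] [-0.09723803 -0.08237555  0.04709312] 0.051040189123484805
```

View pics/t15z.png

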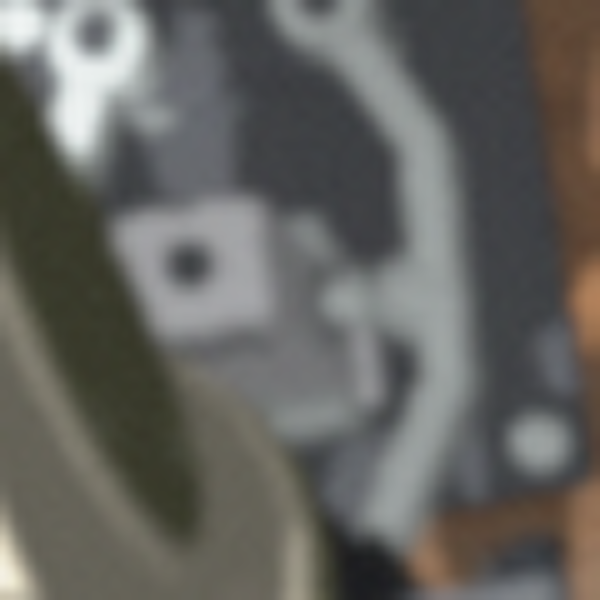

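>>> move_arm(
  linear=[
    [0,0,0],
    [0,0,0],
    [0,0,0],
    [0,0,0],
  ],
  angular=[
    [0,0,0],
    [0,0,0],
    [0,0,0],
    [0,0,0],
  ],
  jaw=[0.58,0.56,0.56,0.56],
)

```text
clock: 14.1
ee_pos: [0.5071, 0.0995, -0.0001]
tool_rot: [0.075, -0.703, 0.703, -0.075]
contact_force: [0.8, -0.3, 2.5]
finger_gap: 0.0477
```

>>> move_arm(
  linear=[
    [0,0,0],
    [0,0,0],
    [0,0,0],
    [0,0,0],
  ],
  angular=[
    [0,0,0],
    [0,0,0],
    [0,0,0],
    [0,0,0],
  ],
  jaw=[0.55,0.54,0.54,0.54],
)

```text
clock: 14.43
ee_pos: [0.5071, 0.0995, -0.0001]
tool_rot: [0.075, -0.703, 0.703, -0.075]
contact_force: [0.5, -1.2, 1.2]
finger_gap: 0.0461
```

>>> move_arm(
  linear=[
    [0,0,0],
    [0,0,0],
    [0,0,0],
    [0,0,0],
  ],
  angular=[
    [0,0,0],
    [0,0,0],
    [0,0,0],
    [0,0,0],
  ],
  jaw=[0.53,0.52,0.52,0.52],
)

```text
clock: 14.77
ee_pos: [0.5072, 0.0996, -0.0]
tool_rot: [0.075, -0.703, 0.703, -0.075]
contact_force: [-0.3, -0.6, 3.2]
finger_gap: 0.0445
```

```bash
python3 - <<'E'
from plan import *
s=arm.observe();print(s['clock'],s['ee_pos'],s['contact_force'],s['moment'],s['finger_gap'],s['joint_torque'])
E
```

```text
14.7667 [ 5.07178194e-01  9.95767061e-02 -2.03669973e-05] [-0.28929346 -0.58448153  3.16450321] [-0.08304061  0.05168619  0.01235122] 0.044534581352028216 [-1.14389872e-01 -5.10907173e+01 -4.58376870e+00 -2.95473361e+01
 -1.79575535e-02 -1.67815452e-01  3.41606374e-04]
```

>>> move_arm(
  linear=[
    [0,0,0],
    [0,0,0],
    [0,0,0],
  ],
  angular=[
    [0,0,0],
    [0,0,0],
    [0,0,0],
  ],
  jaw=[0.51,0.51,0.51],
)

```text
clock: 15.02
ee_pos: [0.5072, 0.0997, 0.0]
tool_rot: [-0.075, 0.703, -0.703, 0.075]
contact_force: [-1.9, -0.7, 6.0]
finger_gap: 0.0437
```

>>> move_arm(
  linear=[
    [0,0,0],
    [0,0,0],
    [0,0,0],
  ],
  angular=[
    [0,0,0],
    [0,0,0],
    [0,0,0],
  ],
  jaw=[0.5,0.5,0.5],
)

```text
clock: 15.27
ee_pos: [0.5071, 0.0997, 0.0]
tool_rot: [-0.075, 0.703, -0.703, 0.075]
contact_force: [-2.0, 0.5, 5.9]
finger_gap: 0.0428
```

>>> move_arm(
  linear=[
    [0,0,0],
    [0,0,0],
    [0,0,0],
  ],
  angular=[
    [0,0,0],
    [0,0,0],
    [0,0,0],
  ],
  jaw=[0.49,0.49,0.49],
)

```text
clock: 15.52
ee_pos: [0.5072, 0.0997, 0.0001]
tool_rot: [-0.075, 0.703, -0.703, 0.075]
contact_force: [-0.3, -0.1, 7.0]
finger_gap: 0.0415
```

>>> move_arm(
  linear=[
    [0,0,0],
    [0,0,0],
    [0,0,0],
  ],
  angular=[
    [0,0,0],
    [0,0,0],
    [0,0,0],
  ],
  jaw=[0.48,0.48,0.48],
)

```text
clock: 15.77
ee_pos: [0.5072, 0.0997, 0.0002]
tool_rot: [-0.075, 0.703, -0.703, 0.075]
contact_force: [-2.2, -0.4, 7.1]
finger_gap: 0.041
```

```bash
python3 - <<'E'
from plan import *
c=cap('side','side16');t=cap('top','top16')
s=arm.observe();print(s['clock'],s['ee_pos'],s['contact_force'],s['moment'],s['finger_gap'])
cv2.imwrite('pics/s16z.png',cv2.resize(c['frame'][140:190,280:350],None,fx=10,fy=10,interpolation=cv2.INTER_CUBIC))
cv2.imwrite('pics/t16z.png',cv2.resize(t['frame'][160:220,190:250],None,fx=10,fy=10,interpolation=cv2.INTER_CUBIC))
E
```

```text
15.8667 [5.07272270e-01 9.97688407e-02 2.21912264e-04] [-1.31365507  0.22380485  7.20068613] [0.02449752 0.42697075 0.0434024 ] 0.04115587431936169
```

View pics/t16z.png

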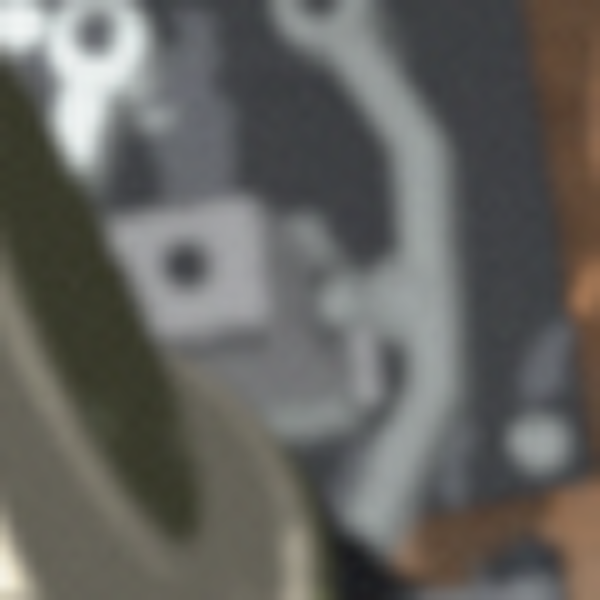

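>>> move_arm(
  linear=[
    [0,0,0],
    [0,0,0],
    [0,0,0],
  ],
  angular=[
    [0,0,0],
    [0,0,0],
    [0,0,0],
  ],
  jaw=[0.47,0.47,0.47],
)

```text
clock: 16.12
ee_pos: [0.5072, 0.0998, 0.0002]
tool_rot: [-0.075, 0.703, -0.703, 0.075]
contact_force: [-1.6, 0.8, 8.3]
finger_gap: 0.0405
```

>>> move_arm(
  linear=[
    [0,0,0],
    [0,0,0],
    [0,0,0],
  ],
  angular=[
    [0,0,0],
    [0,0,0],
    [0,0,0],
  ],
  jaw=[0.46,0.46,0.46],
)

```text
clock: 16.37
ee_pos: [0.5073, 0.0998, 0.0003]
tool_rot: [0.075, -0.703, 0.703, -0.075]
contact_force: [-2.1, 0.2, 9.8]
finger_gap: 0.0393
```

>>> move_arm(
  linear=[
    [0,0,0],
    [0,0,0],
    [0,0,0],
  ],
  angular=[
    [0,0,0],
    [0,0,0],
    [0,0,0],
  ],
  jaw=[0.45,0.45,0.45],
)

```text
clock: 16.62
ee_pos: [0.5073, 0.0998, 0.0004]
tool_rot: [0.075, -0.703, 0.703, -0.075]
contact_force: [-1.2, -0.7, 9.8]
finger_gap: 0.0386
```

>>> move_arm(
  linear=[
    [0,0,0],
    [0,0,0],
    [0,0,0],
  ],
  angular=[
    [0,0,0],
    [0,0,0],
    [0,0,0],
  ],
  jaw=[0.44,0.44,0.44],
)

```text
clock: 16.87
ee_pos: [0.5074, 0.0998, 0.0004]
tool_rot: [0.075, -0.703, 0.703, -0.075]
contact_force: [-1.3, 0.5, 9.1]
finger_gap: 0.0378
```

>>> move_arm(
  linear=[
    [0,0,0],
    [0,0,0],
    [0,0,0],
  ],
  angular=[
    [0,0,0],
    [0,0,0],
    [0,0,0],
  ],
  jaw=[0.43,0.43,0.43],
)

```text
clock: 17.12
ee_pos: [0.5074, 0.0998, 0.0004]
tool_rot: [-0.075, 0.703, -0.703, 0.075]
contact_force: [-1.6, -0.3, 9.0]
finger_gap: 0.0373
```

>>> move_arm(
  linear=[
    [0,0,0],
    [0,0,0],
    [0,0,0],
  ],
  angular=[
    [0,0,0],
    [0,0,0],
    [0,0,0],
  ],
  jaw=[0.42,0.42,0.42],
)

```text
clock: 17.37
ee_pos: [0.5075, 0.0998, 0.0004]
tool_rot: [-0.075, 0.703, -0.703, 0.075]
contact_force: [-1.0, 0.5, 8.6]
finger_gap: 0.0361
```

>>> move_arm(
  linear=[
    [0,0,0],
    [0,0,0],
    [0,0,0],
  ],
  angular=[
    [0,0,0],
    [0,0,0],
    [0,0,0],
  ],
  jaw=[0.41,0.41,0.41],
)

```text
clock: 17.62
ee_pos: [0.5076, 0.0998, 0.0003]
tool_rot: [-0.075, 0.703, -0.703, 0.075]
contact_force: [-0.5, -0.2, 6.9]
finger_gap: 0.0353
```

>>> move_arm(
  linear=[
    [0,0,0],
    [0,0,0],
    [0,0,0],
  ],
  angular=[
    [0,0,0],
    [0,0,0],
    [0,0,0],
  ],
  jaw=[0.4,0.4,0.4],
)

```text
clock: 17.87
ee_pos: [0.5076, 0.0998, 0.0003]
tool_rot: [-0.075, 0.703, -0.703, 0.075]
contact_force: [0.4, -0.2, 6.6]
finger_gap: 0.0345
```

Force is falling as expected. Continue in small steps.

>>> move_arm(
  linear=[
    [0,0,0],
    [0,0,0],
    [0,0,0],
  ],
  angular=[
    [0,0,0],
    [0,0,0],
    [0,0,0],
  ],
  jaw=[0.39,0.39,0.39],
)

```text
clock: 18.12
ee_pos: [0.5076, 0.0997, 0.0001]
tool_rot: [-0.075, 0.703, -0.703, 0.075]
contact_force: [1.3, 0.9, 4.2]
finger_gap: 0.0334
```

>>> move_arm(
  linear=[
    [0,0,0],
    [0,0,0],
    [0,0,0],
  ],
  angular=[
    [0,0,0],
    [0,0,0],
    [0,0,0],
  ],
  jaw=[0.38,0.38,0.38],
)

```text
clock: 18.37
ee_pos: [0.5071, 0.0996, -0.0003]
tool_rot: [-0.075, 0.703, -0.703, 0.075]
contact_force: [1.9, 1.0, 1.4]
finger_gap: 0.0321
```

```bash
python3 - <<'E'
from plan import *
c=cap('side','side17');t=cap('top','top17')
s=arm.observe();print(s['clock'],s['ee_pos'],s['contact_force'],s['moment'],s['finger_gap'])
cv2.imwrite('pics/t17z.png',cv2.resize(t['frame'][160:220,190:250],None,fx=10,fy=10,interpolation=cv2.INTER_CUBIC))
E
```

```text
18.4667 [ 5.07108368e-01  9.95457488e-02 -2.38359116e-04] [2.26191738 2.21446456 0.29031184] [ 0.24349522 -0.4981698  -0.02606996] 0.032508666452592296
```

View pics/t17z.png

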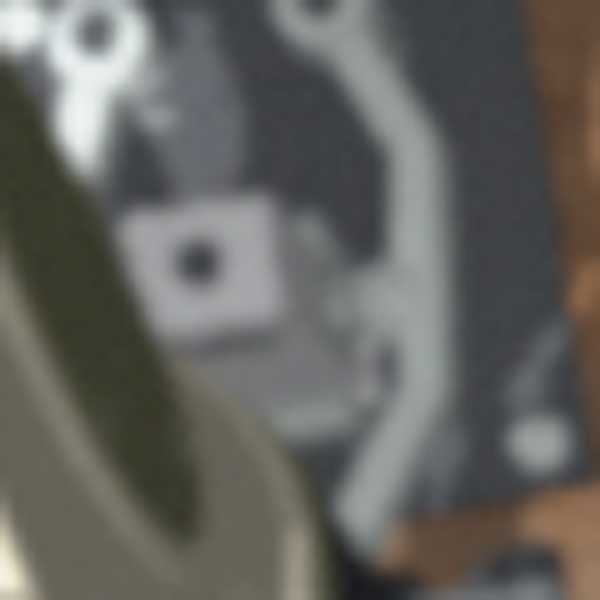

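>>> move_arm(
  linear=[
    [0,0,0],
    [0,0,0],
    [0,0,0],
  ],
  angular=[
    [0,0,0],
    [0,0,0],
    [0,0,0],
  ],
  jaw=[0.37,0.37,0.37],
)

```text
clock: 18.72
ee_pos: [0.5071, 0.0995, -0.0002]
tool_rot: [0.075, -0.703, 0.703, -0.075]
contact_force: [2.8, 2.7, -0.1]
finger_gap: 0.0316
```

```bash
python3 - <<'E'
from plan import *
t=cap('top','top18')
s=arm.observe();print(s['clock'],s['ee_pos'],s['contact_force'],s['moment'],s['finger_gap'])
cv2.imwrite('pics/t18z.png',cv2.resize(t['frame'][160:220,190:250],None,fx=10,fy=10,interpolation=cv2.INTER_CUBIC))
E
```

```text
18.7667 [ 5.07073627e-01  9.95397347e-02 -1.97732066e-04] [2.55007814 1.73451553 0.10078946] [ 0.23642477 -0.41112565 -0.0154137 ] 0.03153677538974531
```

View pics/t18z.png

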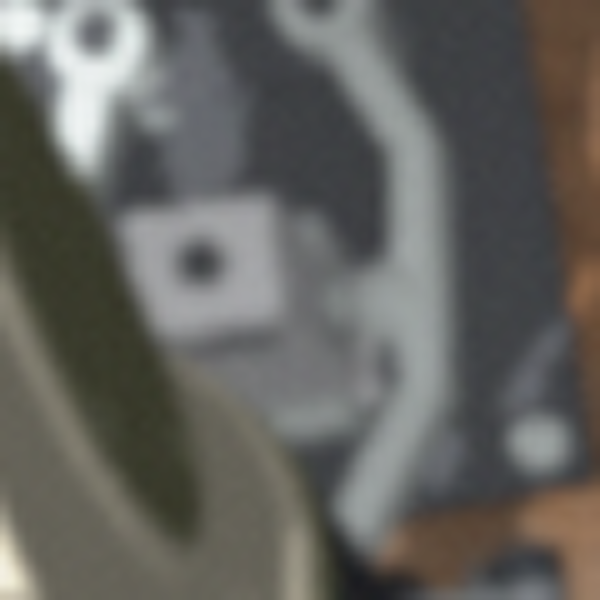

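>>> move_arm(
  linear=[
    [0,0,0],
    [0,0,0],
    [0,0,0],
  ],
  angular=[
    [0,0,0],
    [0,0,0],
    [0,0,0],
  ],
  jaw=[0.362,0.362,0.362],
)

```text
clock: 19.02
ee_pos: [0.5071, 0.0995, -0.0001]
tool_rot: [0.075, -0.703, 0.703, -0.075]
contact_force: [1.7, 0.6, 1.0]
finger_gap: 0.0311
```

>>> move_arm(
  linear=[
    [0,0,0],
    [0,0,0],
    [0,0,0],
    [0,0,0],
    [0,0,0],
  ],
  angular=[
    [0,0,0],
    [0,0,0],
    [0,0,0],
    [0,0,0],
    [0,0,0],
  ],
  jaw=[0.42,0.48,0.54,0.6,0.66],
)

```text
clock: 19.43
ee_pos: [0.5067, 0.0993, -0.0004]
tool_rot: [0.075, -0.703, 0.703, -0.075]
contact_force: [0.4, 0.4, -1.1]
finger_gap: 0.0566
```

>>> move_arm(
  linear=[
    [0,0,0],
    [0,0,0],
    [0,0,0],
    [0,0,0],
    [0,0,0],
  ],
  angular=[
    [0,0,0],
    [0,0,0],
    [0,0,0],
    [0,0,0],
    [0,0,0],
  ],
  jaw=[0.72,0.78,0.84,0.92,1],
)

```text
clock: 19.85
ee_pos: [0.5073, 0.0995, 0.0]
tool_rot: [0.075, -0.703, 0.703, -0.075]
contact_force: [-1.2, 0.9, -0.2]
finger_gap: 0.0855
```

```bash
python3 - <<'E'
from plan import *
t=cap('top','top19');c=cap('side','side19')
s=arm.observe();print(s['clock'],s['ee_pos'],s['contact_force'],s['moment'],s['finger_gap'])
a=load('top13')['frame'][160:220,190:250]
cv2.imwrite('pics/t19z.png',cv2.resize(np.hstack([a,t['frame'][160:220,190:250]]),None,fx=6,fy=6,interpolation=cv2.INTER_CUBIC))
cv2.imwrite('pics/s19z.png',cv2.resize(c['frame'][110:200,270:390],None,fx=6,fy=6,interpolation=cv2.INTER_CUBIC))
E
```

```text
19.95 [ 5.07270686e-01  9.95186585e-02 -9.53217230e-06] [ 0.42642605 -0.75782964  0.23378346] [0.01116451 0.03835619 0.03419797] 0.08534085853091271
```

View pics/t19z.png

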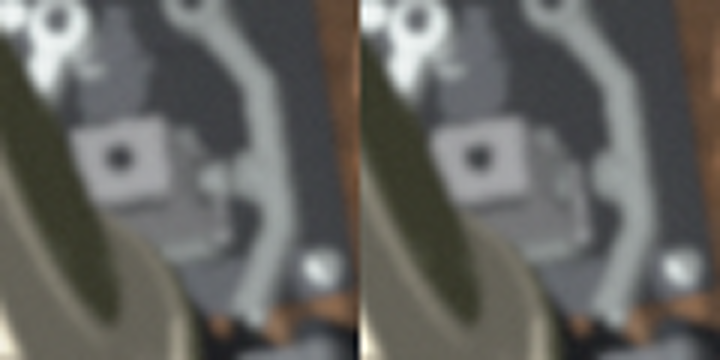

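View pics/s19z.png

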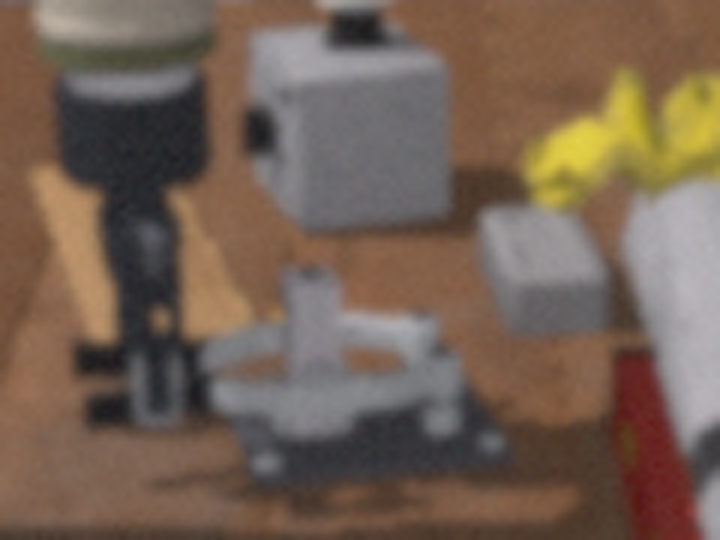

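```bash
python3 - <<'E'
from h import *
np.set_printoptions(precision=1,suppress=True,linewidth=170)
th=np.radians(12.3);ex=np.array([np.cos(th),np.sin(th),0]);ey=np.array([-np.sin(th),np.cos(th),0]);ez=np.array([0,0,1.])
o=np.array([.5911,.1183,0])
for n in('top13','top19'):
    w=cloud(load(n))-[0,0,.002]
    d=w-o;a=np.stack([d@ex,d@ey,d@ez],-1)*1000
    T=a[(abs(a[...,0])<20)&(abs(a[...,1])<22)&(a[...,2]>84)&(a[...,2]<97)];
    P=a[(abs(a[...,0])<8)&(a[...,1]<-8)&(a[...,1]>-40)&(a[...,2]>41)&(a[...,2]<52)]
    h,_=np.histogram(P[:,1],bins=np.arange(-40,-7,2))
    print(n,'block y',T[:,1].min(),T[:,1].max(),'x',T[:,0].min(),T[:,0].max(),'z',np.median(T[:,2]));print(np.arange(-40,-8,2));print(h)
    R=a[(a[...,0]<-60)&(a[...,0]>-75)&(a[...,1]<-10)&(a[...,1]>-50)&(a[...,2]>40)&(a[...,2]<55)]
    print('Rhandle',len(R),R[:,1].min() if len(R) else 0)
E
```

```text
top13 block y -15.996005793419803 14.240232823885874 x -12.043597253994518 14.483233697993045 z 89.98851117339457
[-40 -38 -36 -34 -32 -30 -28 -26 -24 -22 -20 -18 -16 -14 -12 -10]
[9 7 6 8 6 4 2 5 5 5 3 4 9 0 0 0]
Rhandle 0 0
top19 block y -15.16956498092195 14.025889926780911 x -11.816993209784066 15.500862706198864 z 89.9471499824735
[-40 -38 -36 -34 -32 -30 -28 -26 -24 -22 -20 -18 -16 -14 -12 -10]
[ 8  7  7  7  7  2  3  0  0  0  2  6 11  0  0  0]
Rhandle 0 0
```

>>> move_arm(
  linear=[
    [0,-0.01,0],
    [0,-0.015,0],
    [0,-0.02,0],
    [0,-0.025,0],
    [0,-0.03,0],
  ],
  angular=[
    [0,0,0],
    [0,0,0],
    [0,0,0],
    [0,0,0],
    [0,0,0],
  ],
  jaw=[1,1,1,1,1],
)

```text
clock: 20.37
ee_pos: [0.5063, 0.0994, 0.1008]
tool_rot: [-0.076, 0.703, -0.703, 0.075]
contact_force: [0.4, -0.4, -0.2]
finger_gap: 0.0855
```

>>> move_arm(
  linear=[
    [0,-0.03,0],
    [0.03,-0.03,0],
    [0.03,0,0],
    [0.03,0,0],
    [0,0,0],
  ],
  angular=[
    [0,0,0],
    [0,0,0],
    [0,0,0],
    [0,0,0],
    [0,0,0],
  ],
  jaw=[1,1,1,1,1],
)

```text
clock: 20.78
ee_pos: [0.4159, 0.0797, 0.1602]
tool_rot: [0.075, -0.702, 0.704, -0.075]
contact_force: [1.6, -0.5, 0.4]
finger_gap: 0.0854
```

>>> move_arm(
  linear=[
    [0,0,0],
    [0,0,0],
    [0,0,0],
  ],
  angular=[
    [0,0,0],
    [0,0,0],
    [0,0,0],
  ],
  jaw=[1,1,1],
)

```text
clock: 21.03
ee_pos: [0.4204, 0.081, 0.1597]
tool_rot: [-0.075, 0.703, -0.703, 0.075]
contact_force: [-0.2, -0.6, 0.6]
finger_gap: 0.0853
```

```bash
python3 - <<'E'
from plan import *
t=cap('top','top20');c=cap('side','side20')
s=arm.observe();print(s['clock'],s['ee_pos'],s['contact_force'])
cv2.imwrite('pics/t20z.png',cv2.resize(t['frame'][140:260,170:260],None,fx=5,fy=5,interpolation=cv2.INTER_CUBIC))
cv2.imwrite('pics/s20z.png',cv2.resize(c['frame'][110:200,270:390],None,fx=6,fy=6,interpolation=cv2.INTER_CUBIC))
np.set_printoptions(precision=1,suppress=True,linewidth=170)
th=np.radians(12.3);ex=np.array([np.cos(th),np.sin(th),0]);ey=np.array([-np.sin(th),np.cos(th),0]);ez=np.array([0,0,1.])
o=np.array([.5911,.1183,0])
for n in('top0','top20'):
    w=cloud(load(n))-[0,0,.002]
    d=w-o;a=np.stack([d@ex,d@ey,d@ez],-1)*1000
    for lab,sg in(('R',-1),('L',1)):
        R=a[(a[...,0]<-60)&(a[...,0]>-110)&(a[...,1]*sg>10)&(a[...,1]*sg<50)&(a[...,2]>40)&(a[...,2]<55)]
        if len(R)>3:
            k=np.polyfit(R[:,0],R[:,1],1);print(n,lab,'slope',k[0].round(3),'y@-85',np.polyval(k,-85).round(1))
    T=a[(abs(a[...,0])<22)&(abs(a[...,1])<22)&(a[...,2]>84)&(a[...,2]<97)]
    if len(T):print('block',T.min(0),T.max(0))
E
```

```text
21.1333 [0.42018496 0.08097054 0.15931844] [ 0.63258847 -0.05755615 -0.38674754]
top0 R slope 0.161 y@-85 -29.0
top0 L slope -0.152 y@-85 29.1
top20 R slope 0.165 y@-85 -29.0
top20 L slope -0.16 y@-85 29.0
block [-11.5 -15.5  84.3] [15.3 14.6 95.1]
```

View pics/t20z.png

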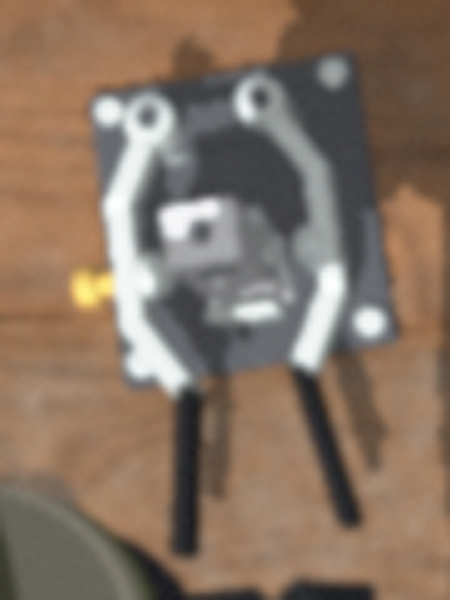

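View pics/s20z.png

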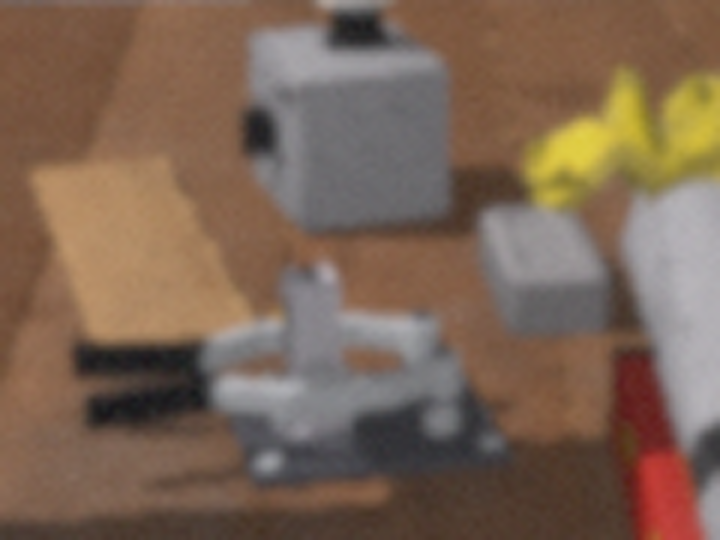

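The block stands centred in the nest, the pin head is in at the block, and the handles are back at their starting spread. I'm handing in.

```bash
python3 -c "
from plant import arm
print(arm.hand_in()); print(arm.observe()['clock'])"
```

```text
the job is handed in; nothing more can be done
None
the job is handed in; nothing more can be done
```

The latch block is standing in the nest with its pin snapped home, the handles are open again, and the job is handed in (no verdict is reported). It took about 21 s of the 64 s allowed.

- **Placing:** I took the latch block farthest from the base, at about (0.559, -0.338). I stood it in the nest with its pin toward the right jaw and let go before touching the handles.
- **Squeezing:** I closed the handles in steps of about 0.85 mm, using the vertical wrist force as a stand-in for the squeeze. It rose from about 44 mm of spread, peaked near 9.8 N at 39 mm and fell to about 0 N by 32 mm. I stopped at 31 mm, about 3 mm short of the estimated hard stop.
- **Last checks:**
  - **Pin:** its head edge moved from about -26 mm to about -20 mm in the nest frame and stayed there after release, which fits home.
  - **Handles:** both sleeves are back at ±29 mm with the same splay as at the start.
  - **Block:** it is upright with its top at 90 mm, centred within about 2 mm in x and 0.5 mm in y.
  - **Arm:** it is clear of everything, with no contact force.
- **Disagreements:**
  - **Finger height:** the finger tips sit about 26 mm higher in the camera than the stated TCP suggests. I set the gripping heights from the images, and the contact forces fitted them.
  - **Camera offset:** the side camera placed points about 2 mm too near, so I relied on the top camera in y.

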